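# Back up a thin spacer plate and hold the hardness tester on its mark

### The job

The thin steel plate is too thin to be hardness-tested alone, so lay it flat, marked face up, on the thick plate of the same outline that lies on the bench block, edges flush all round (either way round), and let go of it; do not drop it. Then take the pen tester out of its slanted holder and hold it upright with the tip of its foot inside the ring marked on the thin plate, pressing gently until the spring foot is about half way in. Finish while still holding the tester there, and leave the wrench, the can and the box alone.

Things in the scene. Friction and masses are not known exactly. Their poses are not given: they have to be found in the camera images.
- thin: thin bright steel plate, loose, 100 (own x) x 50 (own y) x 10 mm, 0.34 kg, with two 16 mm through holes on its long centreline 36 mm either side of the middle, lying flat on the table; its top bears a dark ring. Origin: centre of its underside; z up out of the marked face.
- mark (a point): centre of the dark ring (14 mm across) on the thin plate's upper face, 10 mm from the plate's middle along its own +x; its height is that of the upper face
- backing: thick bright steel plate, loose, same outline (100 own x by 50 own y) and holes as the thin one but 18 mm thick, 0.62 kg and with no ring; it lies flat on the bench block. Origin: centre of its underside.
- anvil: bench block, fixed: dark steel slab 150 (x) x 110 (y) mm, flat top 30 mm above the table. Origin: centre of its underside, on the table.
- holder: grey fixed holder: base 110 x 90 x 8 mm (middle at own x +10 mm); square socket, outside 37, inside 20.5, 45 mm deep, open below, its axis 20 degrees from vertical, top leaning to own -x; behind it (+x) a rib 50 mm wide, 58 mm high. Origin: on the table, straight below the centre of the socket mouth, which is 75 mm up.
- tester: pen hardness tester, loose, 0.2 kg, leaning 20 deg in the socket. Origin: on its axis, underside of the collar, which rests on the socket mouth; z along the axis to the cap. Diameters: collar 34 (z 0 to 6 mm), barrel 26 (z 6 to 90; grip at 65), cap 21 (to z 95), nose 18 (z 0 to -30, in the socket); below it the round-ended spring foot, 10, 18 long. Draw out along the axis: clear after 50 mm.
- tip (a point): lowest point of the tester's spring foot, on the tester's axis, 48 mm below its origin (own z -48 mm) when the foot is out; the point moves with the foot
- foot (a joint): how far the spring foot is pushed into the tester, m: 0 fully out, 0.012 fully in; the spring begins at 0.8 N and gains 0.4 N per mm (3.2 N half way in)
- wrench: bystander: steel open-ended wrench about 180 mm long lying on the table beyond the work; origin near its middle
- can: bystander: closed can, 66 mm diameter, 110 mm high, standing on the table; origin at the centre of its underside
- bolt_box: bystander: small open cardboard box 90 x 120 x 50 mm on the table; origin at the centre of its underside
Not all that is in view belongs to the job. What is shaped like the thin but purple, turquoise or yellow is not meant.

How it is judged:
On the way:
1. the thin plate lies squarely on the thick one, which is still on the bench block, and has been let go (horizontal distance between thin and backing below 0.005 m and angle between the x axis of thin and the x axis of backing, either way round below 0.08 rad and z of thin in the frame of backing between 0.015 and 0.021 m and angle between thin's own z axis and vertical below 0.05 rad and height (world z) of backing above 0.027 m and contact force between the fingers and thin below 0.1 N and linear speed of thin below 0.02 m/s), for 0.3 s.
At the end, for the whole second after the job is handed in: Gripper holds the tester still, upright within 8 degrees, tip within 7 mm of the ring's centre, foot 3 to 9 mm in, push 1 to 8 N; thin plate flat on the thick one on the block, centres within 5 mm, sides within 4.5 degrees, not touched by the fingers (horizontal distance between thin and backing below 0.005 m and angle between the x axis of thin and the x axis of backing, either way round below 0.08 rad and z of thin in the frame of backing between 0.015 and 0.021 m and angle between thin's own z axis and vertical below 0.05 rad and height (world z) of backing above 0.027 m and contact force between the fingers and thin below 0.1 N and distance between tip and mark below 0.007 m and angle between tester's own z axis and vertical below 0.14 rad and value of joint foot between 0.003 and 0.009 m and contact force between tester and thin between 1 and 8 N and contact force between the fingers and tester above 2 N and linear speed of tester below 0.02 m/s and angular speed of tester below 0.2 rad/s); the arm keeps its last pose, push and grip.
It fails at once if the tester is driven hard into the thin plate (over 15 N) (contact force between tester and thin above 15 N).
It fails at once if the thin plate is dropped (falls freely more than about 13 mm) (contact force between the fingers and thin below 0.05 N and linear speed of thin above 0.5 m/s).
It fails at once if the wrench, can or box is moved more than 30 mm (distance of any of wrench, can, bolt_box from where it was at the start of the episode above 0.03 m).
It also fails if it takes over 58 s, if anything falls off the work surface, if the arm or the gripper's body presses on something with over 40 N, if the wrist force passes 120 N, or if a joint passes its speed limit or range.

### The arm

A 6-joint arm with a two-finger parallel gripper is mounted at the origin on the work surface. World frame = base frame: x ahead of the robot, y to its left, z up, the work surface at z = 0. Lengths are in m, angles in rad, forces in N, time in s.
With the tool pointing down it reaches from about 0.425 to 0.95 m from the base axis. Payload 14.7 kg.
Tool frame: the origin (TCP) lies on the centre line of the jaws, within the pads' length; the fingertips stand 11 mm ahead of it and the grasp point (between the pads) lies 8 mm behind it; x points along the fingers, y is the direction in which the jaws open and shut, and the axes are right-handed (so a half turn about x gives the same grasp; the last joint's range is limited). The gripper opens to 85 mm and grips with 20 to 120 N. Pads are 22 mm wide; open, the fingers measure 114 mm over their backs; the gripper's body (76 mm by 85 mm) begins 54 mm behind the grasp point. The pads swing forward as they close: fully open they stand 13 mm farther back than shut.
Start: joints at [-1.287, 0.48, 1.596, -0, 1.065, -0.047], TCP at [0.211, -0.615, 0.242] pointing down, gripper open.
Joint ranges: [-2.75, 2.75], [-0.82, 2.05], [0.23, 2.67], [-1.56, 4.7], [0.09, 2.69], [-2.92, 2.92]. Speed limits (rad/s): [1.89, 1.89, 2.39, 3.01, 3.01, 3.01].

### API

Orientations are given as a rotation vector (axis times angle).
In Python, from workcell import * gives the robot as it stands. The module is installed in compiled form; this text tells all that it offers.
- The arm moves only by the tool step_arm, never from a script. Its argument "motion" is one flat list of numbers, 6 for each row, row after row: the shift along the tool's x, y, z in cm, then the turn, a rotation vector about the tool's x, y, z in rad. In form: [tx, ty, tz, ax, ay, az, tx, ty, tz, ax, ay, az, ...]. A call has 1 to 12 rows; each row shifts and turns the commanded pose from where the row before left it, along the tool's axes as they then stand; what a row does not reach is not made up. A row lasts 1/10 s, in which the tool goes at most 50 mm and 8.59 degrees, less where a joint would pass 70% of its speed; a pose out of reach is approached as far as the arm can. A call is refused whole if a number of a shift passes 5 or a number of a turn 0.15, either way. A call with a gripper value outside its range is refused whole. "jaw" is the closure, from -1 (fully open) to 1 (shut), set as the call begins (left out, the last holds). The fingers move at their own pace and stop on an object; "squeeze" is the grip in N (left out, the last holds). Time passes only in rows, so rows that do not move let the fingers close. It gives the time, the measured TCP pose, the force and the opening at its end, in the units of the state.
- get_obs(): the state, without advancing time (a new reading comes with each control period).
- capture(name): name is "scene" or "side" or "wrist"; returns the picture (480x640x3 uint8, blue, green, red); there is no depth.
- camera_model(name): a dict with "intrinsics" (3x3 intrinsics, pixels), "R" (3x3) and "t" (3): a world point X has camera coordinates R X + t; the wrist camera has in their place "tool_from_camera" (4x4, takes a point from camera to tool coordinates, whose origin is the TCP and whose axes are the tool frame's). Camera axes: x right, y down, z forward; pixel columns grow to the right and rows downward; lengths in m; the calibration is good to about 2 mm. The wrist camera is an equidistant fisheye: a pixel r from the principal point sees the ray r / f radians off the axis. A picture is of the moment at which its call begins: read the wrist's pose just before it. camera_model takes no time and is no camera call.
- hand_in(): hands the job in, once; it reports no verdict.
The state is a dict: "time": time; "q": joint angles; "dq": joint speeds; "effort": joint torques, N m; "position": TCP position; "tool_rot": TCP orientation; "force": force on the tool from outside, world axes, zero at the start; "torque": the same for the moment, N m; "opening": finger opening in m.
Only numpy, scipy, OpenCV 4.12 (cv2) and the standard library are available. Lean on these libraries where they do the work, as an engineer would, in place of code of your own. Each camera call takes 0.05 s, during which the arm holds its last target.

## Working session

There is one attempt and no reset: what is moved stays moved. The work goes in short steps, Python scripts to look and compute and a tool call to move; the robot and the scene stay as the last step left them, time stands still between calls to the robot, and variables do not carry over. Pictures are saved under pics/ and viewed, and the job is handed in when it is done.

Besides the shell and the picture viewer there is one more tool, called after "Call:" by a JSON object that holds its "method" and its "body". step_arm: Moves the arm, as the interface text tells. Its arguments: {"type":"object","properties":{"motion":{"type":"array","items":{"type":"number"}},"jaw":{"type":"number"},"squeeze":{"type":"number"}},"required":["motion"]}

```bash
ls; mkdir -p pics
python3 - <<'E'
from workcell import *
import cv2
o=get_obs()
for k in o: print(k,o[k])
for n in ["scene","side","wrist"]:
    cv2.imwrite(f"pics/{n}0.png",capture(n))
    m=camera_model(n)
    for k in m: print(n,k,m[k])
E
```

```text
pics
time 0.0
q [-1.28664228e+00  4.80832185e-01  1.59685346e+00  2.90126064e-06
  1.06509952e+00 -4.66204565e-02]
dq [-2.44857853e-04  1.41756859e-03  2.19045496e-04  4.18352921e-06
 -3.51534270e-04 -1.77643170e-03]
effort [-6.56723478e-04 -9.50642967e+01 -4.30172038e+01  3.62197043e-04
  1.24657323e-02  7.92075866e-05]
position [ 0.21100341 -0.61438855  0.24167976]
tool_rot [ 2.04260624  0.34218421 -2.04289365]
force [-0.17759456 -0.18760243  0.05399077]
torque [ 0.05965254 -0.04225664  0.02573345]
opening 0.08559036019245223
scene intrinsics [[483.85198539   0.         315.62958017]
 [  0.         483.85198539 241.45965973]
 [  0.           0.           1.        ]]
scene R [[-0.42719027  0.90416057 -0.00146474]
 [ 0.70259779  0.33093704 -0.62995001]
 [-0.56909122 -0.27013764 -0.7766343 ]]
scene t [ 0.20621075 -0.37590314  1.40837756]
side intrinsics [[448.46741855   0.         322.22371312]
 [  0.         448.46741855 239.56403565]
 [  0.           0.           1.        ]]
side R [[-0.83822597 -0.54512267  0.01478166]
 [-0.35634118  0.52701864 -0.77153893]
 [ 0.41279315 -0.65199128 -0.63601037]]
side t [0.53117535 0.24449104 0.67302708]
wrist intrinsics [[371.64829954   0.         314.18726919]
 [  0.         371.64829954 236.88832085]
 [  0.           0.           1.        ]]
wrist tool_from_camera [[ 9.15582392e-05 -2.67625560e-01  9.63522989e-01 -1.33029845e-01]
 [ 9.99999908e-01  4.28349149e-04  2.39526722e-05 -6.01396722e-04]
 [-4.19134600e-04  9.63522899e-01  2.67625575e-01 -6.74122295e-02]
 [ 0.00000000e+00  0.00000000e+00  0.00000000e+00  1.00000000e+00]]
```

View pics/scene0.png

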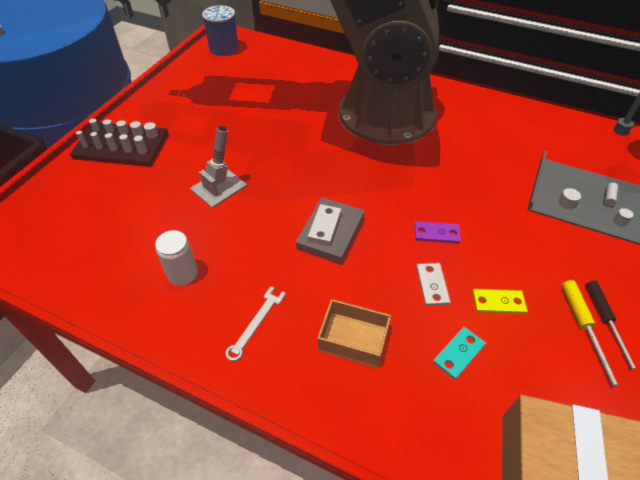

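View pics/side0.png

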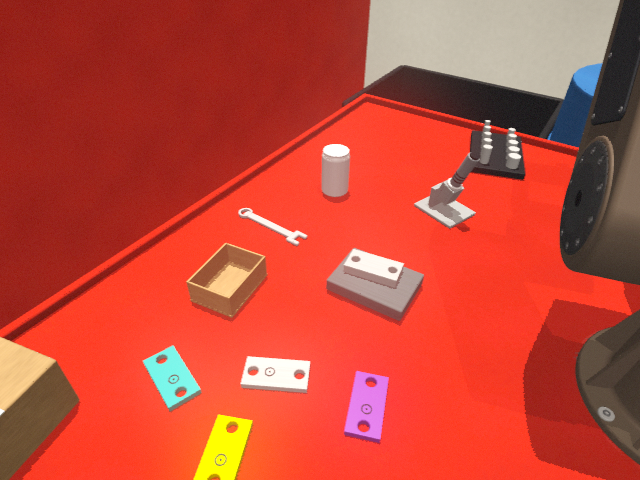

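View pics/wrist0.png

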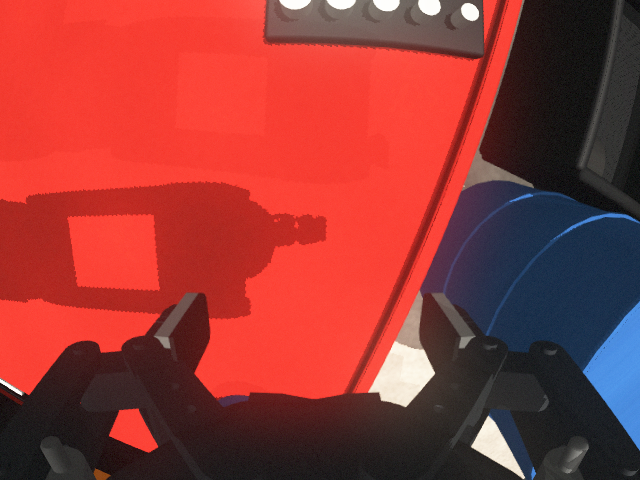

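The scene view shows the thin white plate near (433,284), the backing on the block at (325,223), and the holder and tester at (219,165). The can, wrench and box are also in view. Next I'll take enlarged crops.

Run:
```python
import cv2,numpy as np
s=cv2.imread('pics/scene0.png'); d=cv2.imread('pics/side0.png')
def crop(im,x0,y0,w,h,k,n):
    cv2.imwrite(n,cv2.resize(im[y0:y0+h,x0:x0+w],None,fx=k,fy=k,interpolation=cv2.INTER_CUBIC))
a=[(s,410,255,50,50,8),(s,295,195,75,70,8),(s,185,115,65,95,6)]
b=[(d,235,345,85,55,8),(d,325,240,100,75,8),(d,410,145,75,85,7)]
for i,c in enumerate(a+b): crop(*c,f'pics/c{i}.png')
h=[cv2.imread(f'pics/c{i}.png') for i in range(6)]
for i in h: print(i.shape)
```

```text
(400, 400, 3)
(560, 600, 3)
(570, 390, 3)
(440, 680, 3)
(600, 800, 3)
(595, 525, 3)
```

View pics/c0.png

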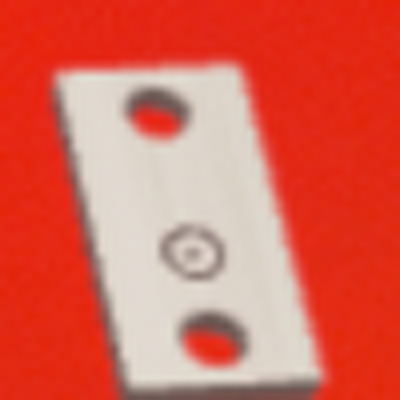

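View pics/c1.png

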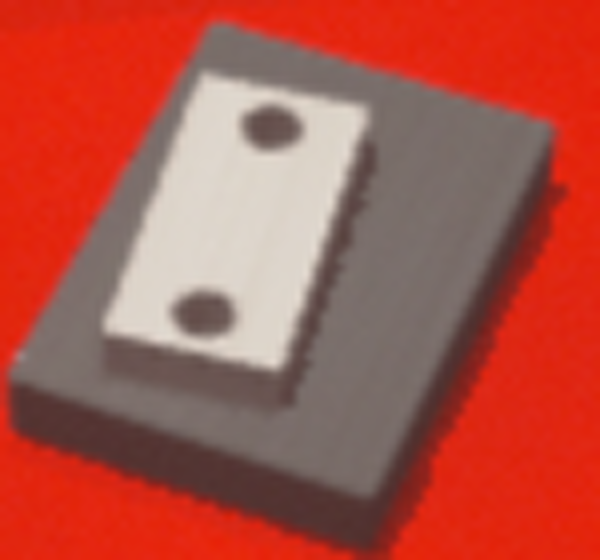

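View pics/c2.png

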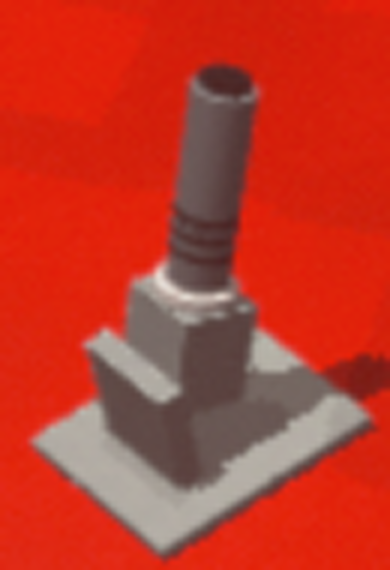

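View pics/c3.png

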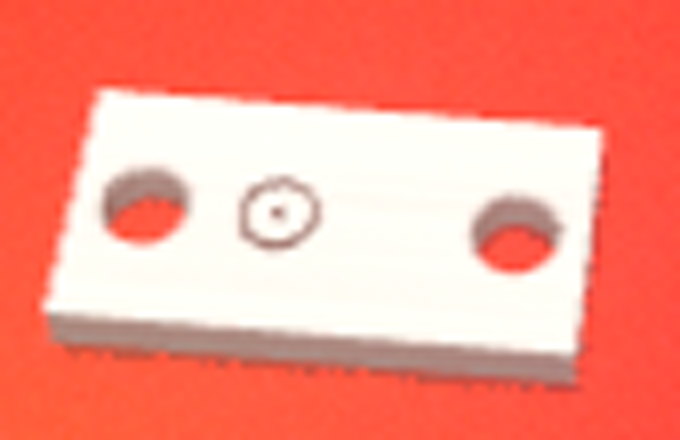

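View pics/c4.png

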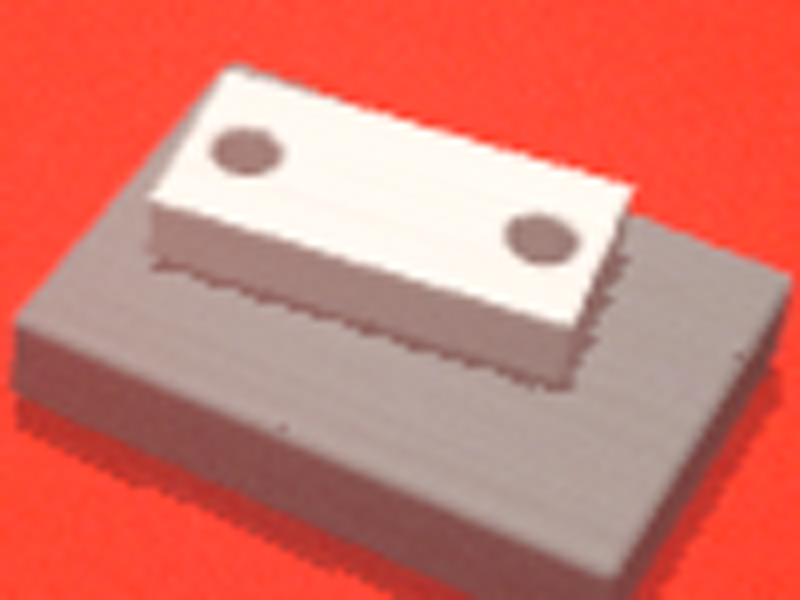

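View pics/c5.png

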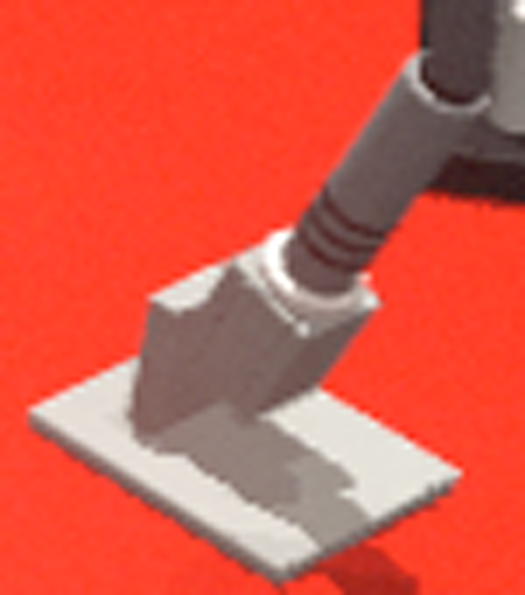

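```bash
cat > h.py <<'E'
import numpy as np, cv2
from scipy.spatial.transform import Rotation as Rn
from workcell import *
CM={n:camera_model(n) for n in ("scene","side")}
def bp(n,u,z):
    m=CM[n];d=m["R"].T@np.linalg.solve(m["intrinsics"],[u[0],u[1],1]);o=-m["R"].T@m["t"]
    return o+d*(z-o[2])/d[2]
def pj(n,X):
    m=CM[n];c=m["R"]@X+m["t"];p=m["intrinsics"]@c;return p[:2]/p[2]
def un(c,k,x0,y0): return [((a+.5)/k-.5+x0,(b+.5)/k-.5+y0) for a,b in c]
def tri(us,un_):
    A=[];b=[]
    for n,u in (("scene",us),("side",un_)):
        m=CM[n];d=m["R"].T@np.linalg.solve(m["intrinsics"],[u[0],u[1],1]);d/=np.linalg.norm(d);o=-m["R"].T@m["t"]
        P=np.eye(3)-np.outer(d,d);A.append(P);b.append(P@o)
    x=np.linalg.solve(sum(A),sum(b));return x
def R(o=None):
    o=o or get_obs();return Rn.from_rotvec(o["tool_rot"]).as_matrix()
E
python3 - <<'E'
from h import *
T={}
T['thin']=([(55,72),(243,65),(322,382),(125,388),(193,253)],8,410,255,[(97,90),(603,128),(577,354),(47,312),(279,213)],8,235,345,.010)
T['back']=([(203,73),(370,105),(285,370),(105,332),(272,127),(204,313)],8,295,195,[(237,68),(635,188),(572,325),(150,203),(247,152),(543,240)],8,325,240,.048)
T['anv']=([(220,22),(553,122),(372,497),(12,380)],8,295,195,[(15,325),(612,575),(792,280)],8,325,240,.030)
T['hold']=([(32,440),(163,548),(375,422)],6,185,115,[(30,412),(280,570),(460,472)],7,410,145,.008)
for k,(a,ka,x,y,b,kb,x2,y2,z) in T.items():
    for n,p,kk,xx,yy in (("scene",a,ka,x,y),("side",b,kb,x2,y2)):
        W=np.array([bp(n,u,z) for u in un(p,kk,xx,yy)])*1e3
        print(k,n,W[:,:2].round(1).tolist())
        if len(p)>=4:
            c=W[:4,:2];print('  mean',c.mean(0).round(1),'sides',[round(np.linalg.norm(c[i]-c[(i+1)%4]),1) for i in range(4)], [round(np.degrees(np.arctan2(*(c[(i+1)%4]-c[i])[::-1])),1) for i in range(4)])
cs=un([(224,80)],6,185,115)[0];cd=un([(455,85)],7,410,145)[0]
print('cap',tri(cs,cd))
E
```

```text
thin scene [[495.4, 248.3], [471.3, 293.8], [560.8, 340.4], [584.0, 295.4], [536.5, 299.2]]
  mean [527.9 294.5] sides [np.float64(51.5), np.float64(100.8), np.float64(50.6), np.float64(100.3)] [np.float64(117.9), np.float64(27.5), np.float64(-62.7), np.float64(-152.0)]
thin side [[584.2, 297.0], [495.3, 248.6], [471.2, 292.7], [559.4, 340.5], [536.5, 299.4]]
  mean [527.5 294.7] sides [np.float64(101.2), np.float64(50.2), np.float64(100.3), np.float64(50.1)] [np.float64(-151.4), np.float64(118.7), np.float64(28.5), np.float64(-60.3)]
back scene [[455.3, -1.9], [446.4, 46.5], [545.7, 64.5], [554.4, 14.8], [466.1, 24.7], [536.8, 36.3]]
  mean [500.5  31. ] sides [np.float64(49.2), np.float64(100.9), np.float64(50.4), np.float64(100.4)] [np.float64(100.4), np.float64(10.3), np.float64(-80.1), np.float64(-170.4)]
back side [[553.5, 11.7], [455.5, -2.9], [447.9, 46.2], [546.3, 64.4], [536.5, 36.6], [465.5, 24.9]]
  mean [500.8  29.8] sides [np.float64(99.1), np.float64(49.7), np.float64(100.1), np.float64(53.2)] [np.float64(-171.5), np.float64(98.8), np.float64(10.5), np.float64(-82.2)]
anv scene [[418.8, -13.2], [414.2, 91.2], [562.3, 98.0], [567.4, -7.6]]
  mean [490.7  42.1] sides [np.float64(104.6), np.float64(148.2), np.float64(105.7), np.float64(148.7)] [np.float64(92.5), np.float64(2.6), np.float64(-87.2), np.float64(-177.8)]
anv side [[560.2, 99.7], [413.8, 92.3], [417.9, -13.7]]
hold scene [[509.6, -332.7], [538.3, -250.0], [439.9, -209.6]]
hold side [[539.0, -248.7], [437.8, -212.9], [407.6, -296.7]]
cap [ 0.43253811 -0.26048739  0.16026455]
```

```bash
cat >> h.py <<'E'
def down(yaw_y):
    "tool x down, tool y at world angle yaw_y(rad)"
    x=np.array([0,0,-1.]);y=np.array([np.cos(yaw_y),np.sin(yaw_y),0]);return np.column_stack([x,y,np.cross(x,y)])
def rows(p0,R0,p1,R1,n=None,dmax=.045,amax=.13):
    rv=Rn.from_matrix(R0.T@R1).as_rotvec();d=np.asarray(p1)-p0
    if n is None:n=int(max(1,np.ceil(np.linalg.norm(d)/dmax),np.ceil(np.linalg.norm(rv)/amax)))
    out=[];p=np.array(p0,float);M=R0.copy()
    for i in range(n):
        pt=p0+d*(i+1)/n;Mt=R0@Rn.from_rotvec(rv*(i+1)/n).as_matrix()
        t=np.round(M.T@(pt-p)*100,2);r=np.round(Rn.from_matrix(M.T@Mt).as_rotvec(),3)
        out.append(np.r_[t,r]);p=p+M@t/100;M=M@Rn.from_rotvec(r).as_matrix()
    print(n,'rows end',p.round(4));print(','.join('%g'%v for o in out for v in o+0.0));return p,M
def pose():
    o=get_obs();return o["position"],R(o)
E
python3 - <<'E'
from h import *
p,M=pose();print(M.round(3))
ty=np.arctan2(M[1,1],M[0,1]);print('tool y ang',np.degrees(ty))
for a in (118,-62): print(a)
# rot from now to plate y
R1=down(np.radians(118))
print(np.degrees(Rn.from_matrix(M.T@down(np.radians(118))).as_rotvec()),np.degrees(Rn.from_matrix(M.T@down(np.radians(-62))).as_rotvec()))
E
```

```text
[[-0.     0.325 -0.946]
 [ 0.001 -0.946 -0.325]
 [-1.    -0.001 -0.   ]]
tool y ang -71.04562187780098
118
-62
[1.70954362e+02 7.46480910e-02 8.05375482e-03] [-9.04562193e+00 -5.38725392e-03  4.99330101e-02]
```

Run:
```python
from h import *
p,M=pose()
Rt=down(np.radians(-62+0.1))
p,M=rows(p,M,[.45,-.25,.25],Rt)
p,M=rows(p,M,[.5277,.2946,.15],Rt)
```

```text
10 rows end [ 0.45 -0.25  0.25]
-0.08,-2.67,-3.44,-0.016,0,0,-0.08,-2.62,-3.49,-0.016,0,0,-0.08,-2.56,-3.53,-0.016,0,0,-0.08,-2.5,-3.56,-0.016,0,0,-0.08,-2.45,-3.61,-0.016,0,0,-0.08,-2.38,-3.65,-0.016,0,0.001,-0.08,-2.33,-3.68,-0.016,0,0,-0.08,-2.27,-3.72,-0.016,0,0,-0.08,-2.21,-3.76,-0.016,0,0,-0.08,-2.15,-3.79,-0.016,0,0
13 rows end [0.5277 0.2946 0.15  ]
0.77,-3.41,-2.5,0,0,0,0.77,-3.42,-2.5,0,0,0,0.77,-3.41,-2.5,0,0,0,0.77,-3.41,-2.51,0,0,0,0.76,-3.42,-2.5,0,0,0,0.77,-3.41,-2.5,0,0,0,0.77,-3.41,-2.5,0,0,0,0.77,-3.41,-2.5,0,0,0,0.77,-3.42,-2.5,0,0,0,0.77,-3.41,-2.51,0,0,0,0.77,-3.41,-2.5,0,0,0,0.77,-3.42,-2.5,0,0,0,0.77,-3.41,-2.5,0,0,0
```

Call:
{"method": "step_arm", "body": {"motion": [-0.08,-2.67,-3.44,-0.016,0,0,-0.08,-2.62,-3.49,-0.016,0,0,-0.08,-2.56,-3.53,-0.016,0,0,-0.08,-2.5,-3.56,-0.016,0,0,-0.08,-2.45,-3.61,-0.016,0,0,-0.08,-2.38,-3.65,-0.016,0,0.001,-0.08,-2.33,-3.68,-0.016,0,0,-0.08,-2.27,-3.72,-0.016,0,0,-0.08,-2.21,-3.76,-0.016,0,0,-0.08,-2.15,-3.79,-0.016,0,0], "jaw": -0.45}}

```text
time: 1.15
position: [0.4507, -0.2486, 0.2502]
tool_rot: [1.946, 0.487, -1.946]
force: [0.4, -0.2, -0.5]
opening: 0.0621
```

Call:
{"method": "step_arm", "body": {"motion": [0.77,-3.41,-2.5,0,0,0,0.77,-3.41,-2.5,0,0,0,0.77,-3.41,-2.5,0,0,0,0.77,-3.41,-2.5,0,0,0,0.77,-3.41,-2.5,0,0,0,0.77,-3.41,-2.5,0,0,0,0.77,-3.41,-2.5,0,0,0,0.77,-3.41,-2.5,0,0,0,0.77,-3.41,-2.5,0,0,0,0.77,-3.41,-2.5,0,0,0]}}

```text
time: 2.15
position: [0.5098, 0.1701, 0.1725]
tool_rot: [1.947, 0.487, -1.946]
force: [1.2, -1.0, 0.3]
opening: 0.0619
```

Call:
{"method": "step_arm", "body": {"motion": [0.77,-3.41,-2.5,0,0,0,0.77,-3.41,-2.5,0,0,0,0.77,-3.41,-2.5,0,0,0,0,0,0,0,0,0,0,0,0,0,0,0]}}

```text
time: 2.65
position: [0.5272, 0.2945, 0.149]
tool_rot: [1.944, 0.488, -1.946]
force: [-1.0, -1.1, 0.4]
opening: 0.0619
```

Run:
```python
from h import *
p,M=pose();print(p,M.round(3).tolist(),get_obs()['q'])
cv2.imwrite('pics/w1.png',capture('wrist'))
```

```text
[0.52723834 0.29450411 0.14899035] [[-0.001, 0.473, -0.881], [-0.001, -0.881, -0.473], [-1.0, 0.001, 0.001]] [ 4.59856470e-01  5.22879488e-01  1.79134312e+00 -1.46245409e-03
  8.28550729e-01  1.53892176e+00]
```

View pics/w1.png

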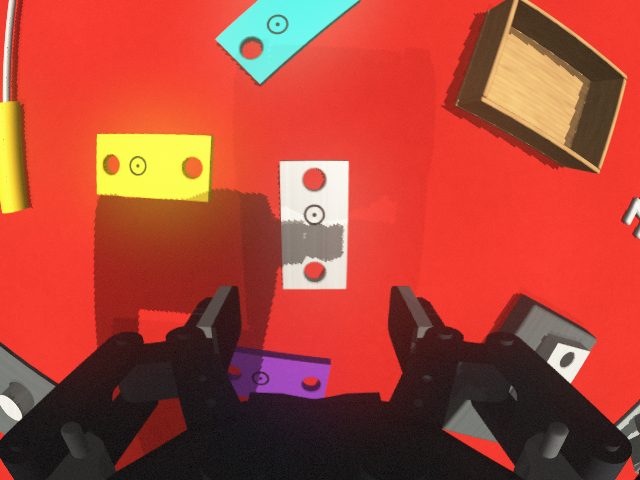

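The thin plate sits centred between the fingers, with corners at about (280,161), (349,161), (348,289) and (284,289). I'll check its pose from the wrist camera.

```bash
cat >> h.py <<'E'
WM=camera_model("wrist")
def wray(u,p,M):
    K=WM["intrinsics"];T=WM["tool_from_camera"];d=(np.array(u)-[K[0,2],K[1,2]])/K[0,0];t=np.hypot(*d)
    c=np.r_[np.sin(t)*d/t,np.cos(t)] if t>0 else np.array([0,0,1.])
    return p+M@T[:3,3],M@T[:3,:3]@c
def wbp(u,z,p,M):
    o,d=wray(u,p,M);return o+d*(z-o[2])/d[2]
def wpj(X,p,M):
    K=WM["intrinsics"];T=WM["tool_from_camera"];c=T[:3,:3].T@(M.T@(X-p)-T[:3,3]);r=np.hypot(c[0],c[1]);t=np.arctan2(r,c[2])
    return c[:2]/r*t*K[0,0]+[K[0,2],K[1,2]]
E
python3 - <<'E'
from h import *
p,M=pose()
W=np.array([wbp(u,.01,p,M) for u in [(280,161),(349,161),(348,289),(284,289),(314.5,214.5)]])
print((W*1e3).round(1).tolist(),(W[:4].mean(0)*1e3).round(1))
c=W[:4,:2];print([(round(np.linalg.norm(c[i]-c[(i+1)%4])*1e3,1),round(np.degrees(np.arctan2(*(c[(i+1)%4]-c[i])[::-1])),1)) for i in range(4)])
rows(p,M,[.5277,.2946,.012],down(np.radians(-62)))
E
```

```text
[[558.8, 339.3, 10.0], [582.6, 294.9, 10.0], [494.4, 245.8, 10.0], [470.3, 290.9, 10.0], [535.3, 298.1, 10.0]] [526.5 292.7  10. ]
[(np.float64(50.4), np.float64(-61.8)), (np.float64(100.9), np.float64(-150.9)), (np.float64(51.1), np.float64(118.1)), (np.float64(100.8), np.float64(28.7))]
4 rows end [0.5277 0.2946 0.012 ]
3.43,-0.02,-0.02,0.001,0,0,3.43,-0.02,-0.03,0,0.001,-0.001,3.44,-0.02,-0.02,0.001,0,0,3.43,-0.02,-0.02,0.001,0,0
```

Call:
{"method": "step_arm", "body": {"motion": [3.4,0,0,0,0,0,3.4,0,0,0,0,0,3.4,0,0,0,0,0,2.2,0,0,0,0,0,1.2,0,0,0,0,0,0,0,0,0,0,0]}}

```text
time: 3.3
position: [0.5273, 0.2924, 0.0127]
tool_rot: [1.945, 0.485, -1.949]
force: [0.1, 0.1, 0.9]
opening: 0.0616
```

Call:
{"method": "step_arm", "body": {"motion": [0,0,0,0,0,0,0,0,0,0,0,0,0,0,0,0,0,0,0,0,0,0,0,0,0,0,0,0,0,0], "jaw": 1, "squeeze": 40}}

```text
time: 3.8
position: [0.5286, 0.2938, 0.0149]
tool_rot: [1.949, 0.487, -1.945]
force: [-0.6, -3.4, 9.8]
opening: 0.0484
```

Run:
```python
from h import *
p,M=pose();o=get_obs();print(p,M.round(3).tolist(),o['force'],o['opening'])
cv2.imwrite('pics/w2.png',capture('wrist'))
cv2.imwrite('pics/s2.png',cv2.resize(capture('side')[300:440,200:400],None,fx=4,fy=4,interpolation=cv2.INTER_CUBIC))
```

```text
[0.52858004 0.29383807 0.01490265] [[0.002, 0.471, -0.882], [-0.0, -0.882, -0.471], [-1.0, 0.001, -0.002]] [-0.61674558 -3.36685634  9.78575032] 0.04837901282250339
```

View pics/w2.png

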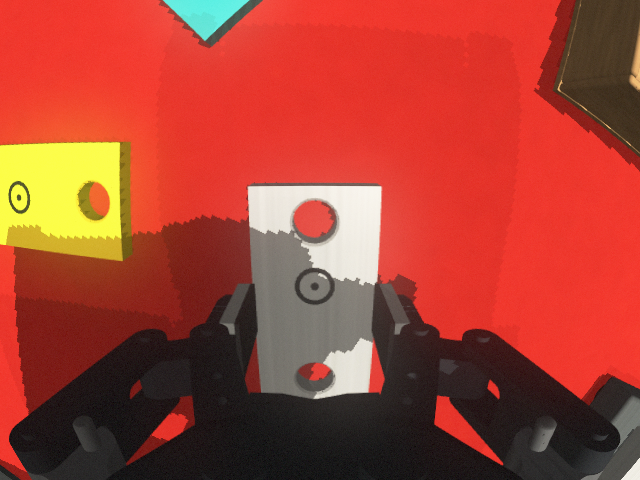

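View pics/s2.png

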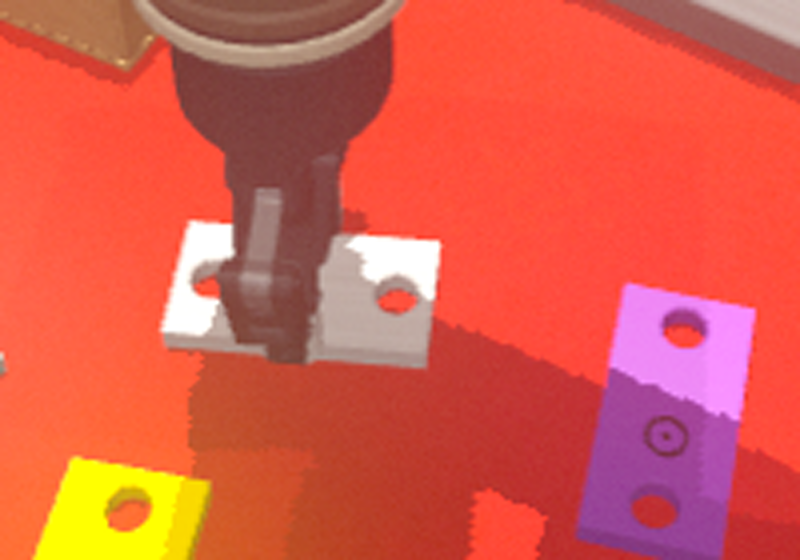

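The plate is gripped. The wrist view shows its far corners at (247,185) and (382,184) and the ring at (314.5,286).

Run:
```python
from h import *
p,M=pose()
W=np.array([wbp(u,.01,p,M) for u in [(248,185),(381.5,184.5),(314.5,286),(315,220)]])
print((W*1e3).round(1).tolist(),np.linalg.norm(W[0]-W[1]))
L=(W-p)@M;print('tool',(L*1e3).round(1).tolist(), np.degrees(np.arctan2(L[1,2]-L[0,2],L[1,1]-L[0,1])))
# hole-ring direction, centre
print('centre from edge', ((W[0]+W[1])/2-.05*M@[0,0,-1.])*1e3)
```

```text
[[560.1, 339.8, 10.0], [584.1, 295.5, 10.0], [536.0, 298.4, 10.0], [560.0, 311.1, 10.0]] 0.050365778498193466
tool [[5.0, -25.6, -49.5], [5.0, 24.7, -49.7], [4.9, -0.5, -8.7], [5.0, -0.4, -35.9]] -0.2394502173139507
centre from edge [528.01291559 294.0612617    9.91768564]
```

Run:
```python
from h import *
p,M=pose();p=p.copy();p[2]=.0128
p,M=rows(p,M,[.528,.294,.12],down(np.radians(-61.9)),n=4)
p,M=rows(p,M,[.501,.0305,.12],down(np.radians(-80.3)))
```

```text
4 rows end [0.528 0.294 0.12 ]
-2.68,-0.01,0.01,0,0,0,-2.68,0,0,0,-0.001,-0.001,-2.68,-0.01,0.01,0,0,0,-2.68,-0.01,0.01,0,-0.001,0
6 rows end [0.501  0.0305 0.12  ]
0,3.66,2.47,0.054,0,0,0,3.79,2.26,0.053,0,0,0,3.9,2.07,0.054,0,0,0.01,4.01,1.84,0.053,0,0,0,4.1,1.64,0.054,0,0,0,4.18,1.41,0.054,0,0
```

Call:
{"method": "step_arm", "body": {"motion": [-0.8,0,0,0,0,0,-2,0,0,0,0,0,-2.7,0,0,0,0,0,-2.7,0,0,0,0,0,-2.5,0,0,0,0,0]}}

```text
time: 4.4
position: [0.5278, 0.2939, 0.1225]
tool_rot: [1.947, 0.487, -1.946]
force: [0.0, -0.6, -3.2]
opening: 0.0476
```

Call:
{"method": "step_arm", "body": {"motion": [0,2,1.2,0.027,0,0,0,3.5,2.45,0.054,0,0,0,3.79,2.26,0.053,0,0,0,3.9,2.07,0.054,0,0,0,4.01,1.84,0.053,0,0,0,3.5,1.2,0.054,0,0,0,2.9,0.7,0.027,0,0,0,0,0,0,0,0,0,0,0,0,0,0]}}

```text
time: 5.3
position: [0.4994, 0.0298, 0.1215]
tool_rot: [2.135, 0.178, -2.132]
force: [-0.5, 0.3, -3.1]
opening: 0.0478
```

Run:
```python
from h import *
p,M=pose();o=get_obs();print(p,M.round(3).tolist(),o['force'],o['opening'])
print('tool y',np.degrees(np.arctan2(M[1,1],M[0,1])))
cv2.imwrite('pics/w3.png',capture('wrist'))
cv2.imwrite('pics/s3.png',cv2.resize(capture('side')[200:350,290:470],None,fx=4,fy=4,interpolation=cv2.INTER_CUBIC))
rows(p,M,[.501,.0305,.08],down(np.radians(-80.3)),n=2)
```

```text
[0.49938351 0.02978094 0.12146126] [[0.001, 0.167, -0.986], [-0.001, -0.986, -0.167], [-1.0, 0.001, -0.001]] [-0.52518906  0.34214947 -3.12524379] 0.047775493097933754
tool y -80.41167665696157
2 rows end [0.501  0.0305 0.08  ]
2.07,-0.02,-0.08,-0.001,-0.001,0,2.08,-0.03,-0.09,-0.001,0,-0.001
```

View pics/w3.png

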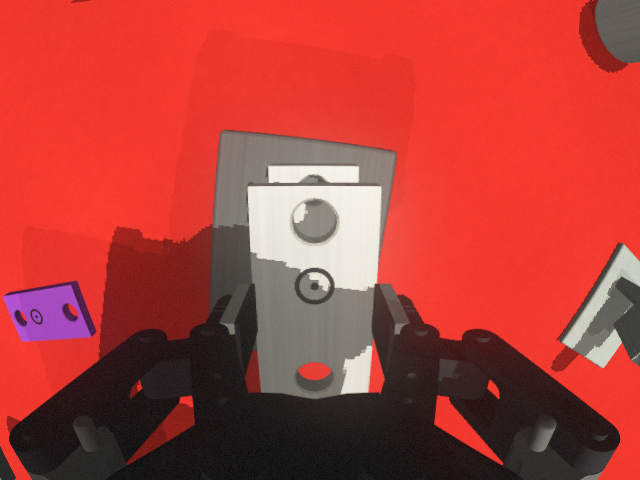

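View pics/s3.png

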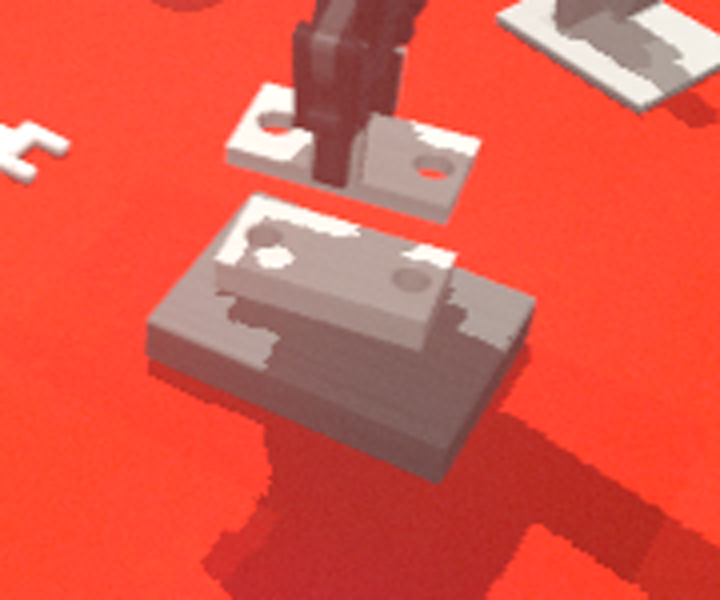

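The thin plate is level above the backing. The backing's far corners show at (269,166) and (359,167), so I'll compare those with the held plate.

Run:
```python
from h import *
p,M=pose()
cv2.imwrite('pics/w3c.png',cv2.resize(cv2.imread('pics/w3.png')[120:300,220:410],None,fx=4,fy=4,interpolation=cv2.INTER_CUBIC))
W=np.array([wbp(u,.048,p,M) for u in [(269,166),(359,167)]]);V=np.array([wbp(u,p[2]-.005,p,M) for u in [(248,185),(381.5,184.5)]])
for A in (W,V):
    L=(A-p)@M; print((A*1e3).round(1).tolist(),(L*1e3).round(1).tolist(),np.linalg.norm(A[0]-A[1]),np.degrees(np.arctan2(L[1,2]-L[0,2],L[1,1]-L[0,1])))
```

```text
[[545.3, 64.7, 48.0], [553.2, 15.2, 48.0]] [[73.3, -25.7, -50.9], [73.3, 24.4, -50.4]] 0.05006901619152147 0.625152756656814
[[543.7, 64.3, 116.2], [552.4, 14.7, 116.2]] [[5.0, -25.5, -49.3], [5.1, 24.9, -49.5]] 0.05038738844770802 -0.24458741155762875
```

View pics/w3c.png

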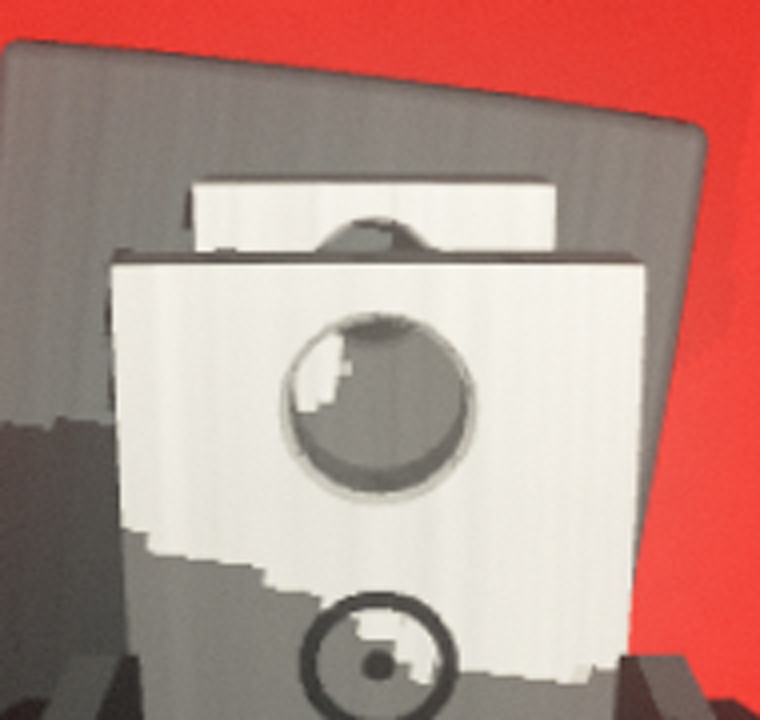

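Call:
{"method": "step_arm", "body": {"motion": [2,-0.02,-0.06,0,0,0,1.8,-0.02,-0.06,0,0,0,1.0,0,-0.02,0,0,0,0.5,0,0,0,0,0,0,0,0,0,0,0,0,0,0,0,0,0]}}

```text
time: 6.0
position: [0.5008, 0.031, 0.0683]
tool_rot: [2.133, 0.18, -2.132]
force: [0.7, 0.3, -2.7]
opening: 0.0481
```

Run:
```python
from h import *
p,M=pose();o=get_obs();print(p,o['force'])
cv2.imwrite('pics/w4.png',cv2.resize(capture('wrist')[120:300,220:410],None,fx=4,fy=4,interpolation=cv2.INTER_CUBIC))
cv2.imwrite('pics/s4.png',cv2.resize(capture('side')[220:340,310:460],None,fx=5,fy=5,interpolation=cv2.INTER_CUBIC))
```

```text
[0.50078076 0.03104733 0.06826509] [ 0.72304672  0.30035519 -2.74872863]
```

View pics/w4.png

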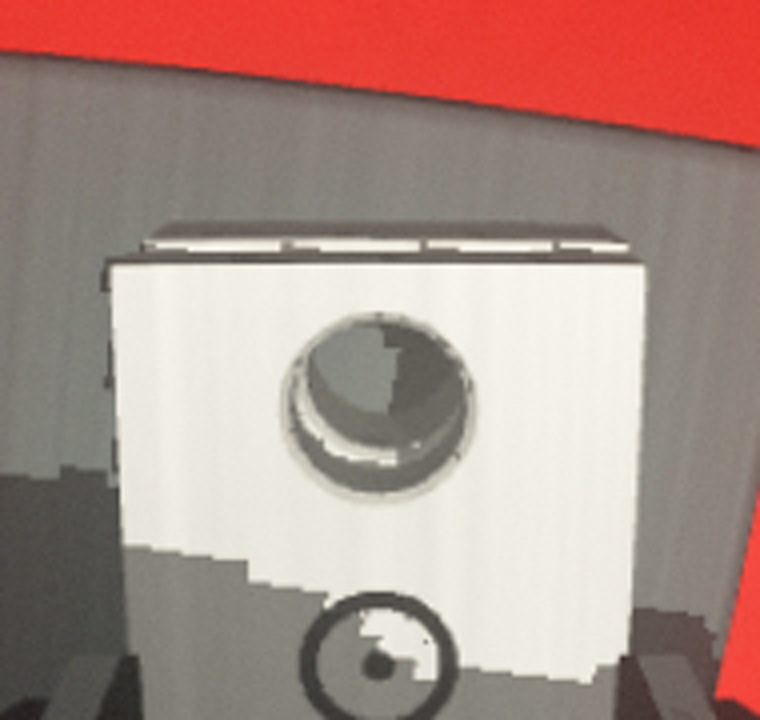

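View pics/s4.png

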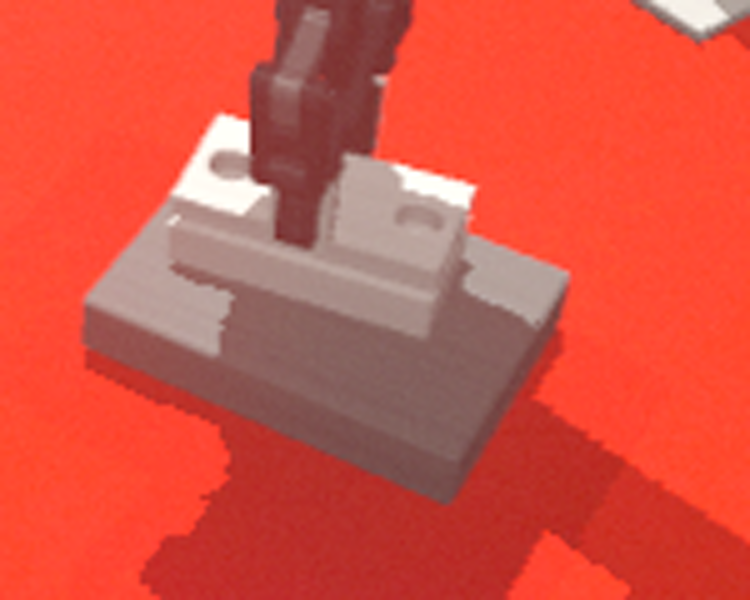

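The plate is well aligned, with a gap of about 5 mm left. I'll lower it in small steps.

Call:
{"method": "step_arm", "body": {"motion": [0.2,0,0,0,0,0,0.2,0,0,0,0,0,0.1,0,0,0,0,0,0,0,0,0,0,0]}}

```text
time: 6.5
position: [0.5006, 0.0308, 0.063]
tool_rot: [2.133, 0.179, -2.132]
force: [-1.2, -0.2, 0.6]
opening: 0.0479
```

Call:
{"method": "step_arm", "body": {"motion": [0.1,0,0,0,0,0,0,0,0,0,0,0]}}

```text
time: 6.7
position: [0.5006, 0.0308, 0.0628]
tool_rot: [2.134, 0.179, -2.132]
force: [-4.6, -0.0, 24.0]
opening: 0.048
```

Run:
```python
from h import *
cv2.imwrite('pics/s5.png',cv2.resize(capture('side')[220:340,310:460],None,fx=5,fy=5,interpolation=cv2.INTER_CUBIC))
```

```text
(no output)
```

View pics/s5.png

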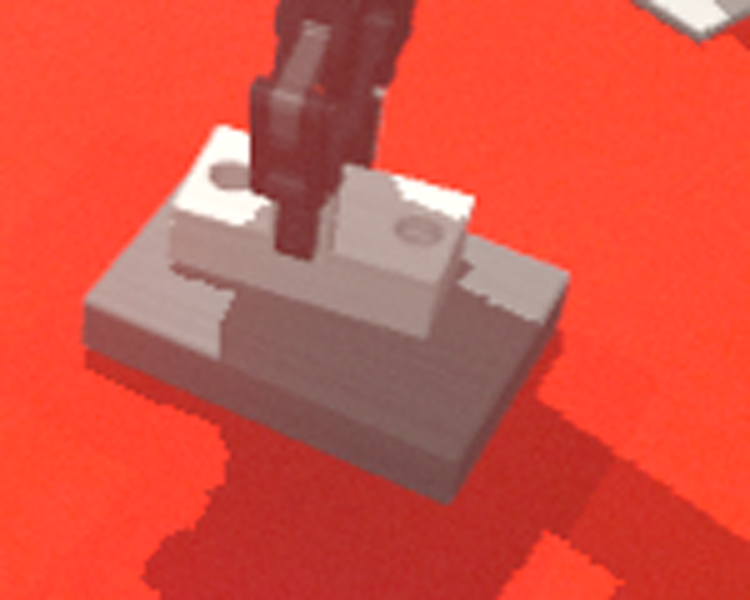

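It's seated with 24 N of contact, so I'll back off 1 mm and open the jaws.

Call:
{"method": "step_arm", "body": {"motion": [-0.1,0,0,0,0,0]}}

```text
time: 6.85
position: [0.5005, 0.0308, 0.0632]
tool_rot: [2.134, 0.179, -2.132]
force: [0.3, -0.1, -3.7]
opening: 0.0481
```

Call:
{"method": "step_arm", "body": {"motion": [0,0,0,0,0,0,0,0,0,0,0,0,0,0,0,0,0,0,0,0,0,0,0,0,0,0,0,0,0,0], "jaw": -0.5}}

```text
time: 7.35
position: [0.5005, 0.0308, 0.0628]
tool_rot: [2.133, 0.179, -2.133]
force: [0.1, 0.5, 0.2]
opening: 0.0638
```

Call:
{"method": "step_arm", "body": {"motion": [-1,0,0,0,0,0,-3,0,0,0,0,0,-4,0,0,0,0,0,-4,0,0,0,0,0,-4,0,0,0,0,0,-2,0,0,0,0,0]}}

```text
time: 7.95
position: [0.5014, 0.031, 0.247]
tool_rot: [2.138, 0.179, -2.128]
force: [-1.1, -0.5, -0.5]
opening: 0.0639
```

Run:
```python
from h import *
p,M=pose();print(p,get_obs()['q'])
cv2.imwrite('pics/s6.png',cv2.resize(capture('side')[220:340,310:460],None,fx=5,fy=5,interpolation=cv2.INTER_CUBIC))
cv2.imwrite('pics/w6.png',capture('wrist'))
cv2.imwrite('pics/sc6.png',cv2.resize(capture('scene')[195:265,295:370],None,fx=8,fy=8,interpolation=cv2.INTER_CUBIC))
```

```text
[0.50138429 0.03100865 0.24695419] [ 2.06349255e-03  2.66627469e-01  1.92652361e+00 -1.11616773e-03
  9.43773557e-01  1.40465983e+00]
```

View pics/s6.png

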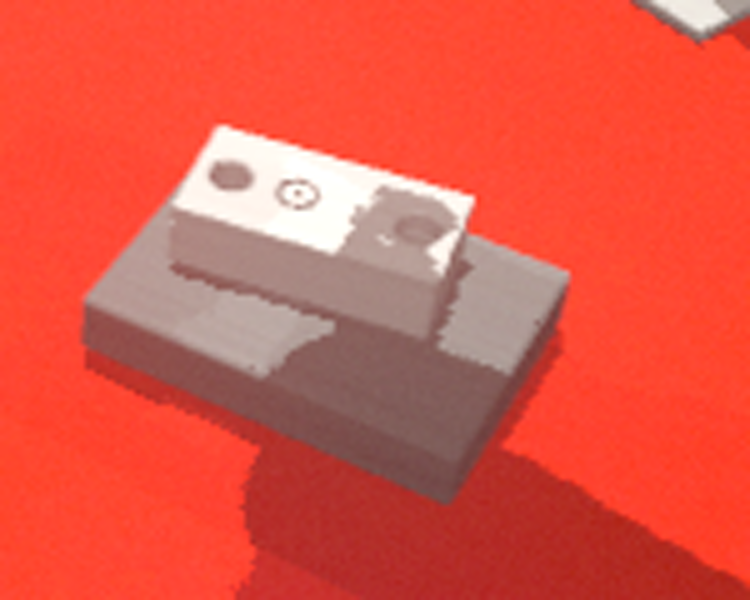

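View pics/w6.png

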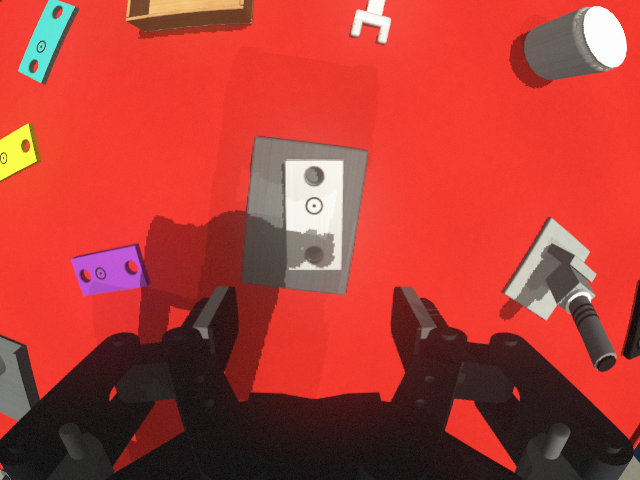

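View pics/sc6.png

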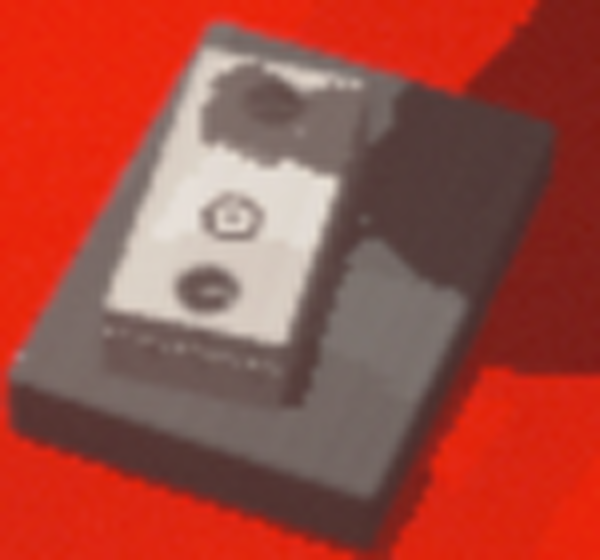

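The thin plate is flush on the backing. Now I'll measure the mark and refine the tester axis.

Run:
```python
from h import *
p,M=pose()
print('mark',bp('scene',un([(232,216)],8,295,195)[0],.058),bp('side',un([(297,194)],5,310,220)[0],.058),wbp((314,206),.058,p,M))
bc=np.array([.501,.0306]);print('expected',bc+.01*np.array([np.cos(np.radians(9.6)),np.sin(np.radians(9.6))]))
# tester model
O=np.array([.4643,-.2691,.075]);psi=np.radians(-20);a=np.array([-np.sin(.349)*np.cos(psi),-np.sin(.349)*np.sin(psi),np.cos(.349)])
C=dict(cap=O+.095*a,collar=O+.006*a,g=O+.065*a,z90=O+.09*a)
for k,v in C.items(): print(k,v.round(4),'scene',pj('scene',v).round(1),'side',pj('side',v).round(1),'wrist',wpj(v,p,M).round(1))
cs=capture('scene');cd=capture('side');cw=cv2.imread('pics/w6.png')
def dr(im,f,x0,y0,w,h,k,n):
    im=cv2.resize(im[y0:y0+h,x0:x0+w],None,fx=k,fy=k,interpolation=cv2.INTER_CUBIC)
    for v in C.values():
        u=(f(v)-[x0,y0]+.5)*k-.5;cv2.circle(im,tuple(int(round(t)) for t in u),2,(0,255,0),-1)
    cv2.imwrite(n,im)
dr(cs,lambda v:pj('scene',v),185,115,65,95,6,'pics/t1.png')
dr(cd,lambda v:pj('side',v),410,145,75,85,7,'pics/t2.png')
dr(cw,lambda v:wpj(v,p,M),490,210,150,170,3,'pics/t3.png')
```

```text
mark [0.5095897  0.03209764 0.058     ] [0.51093321 0.03228954 0.058     ] [0.50815912 0.03261955 0.058     ]
expected [0.51085996 0.03226769]
cap [ 0.4338 -0.258   0.1643] scene [222.4 127.5] side [474.3 155. ] wrist [609.  364.9]
collar [ 0.4624 -0.2684  0.0806] scene [217.6 161.6] side [454.4 183.3] wrist [579.9 302.5]
g [ 0.4434 -0.2615  0.1361] scene [220.7 139.3] side [467.3 165. ] wrist [598.9 341.8]
z90 [ 0.4354 -0.2586  0.1596] scene [222.1 129.5] side [473.1 156.7] wrist [607.3 360.9]
```

View pics/t1.png

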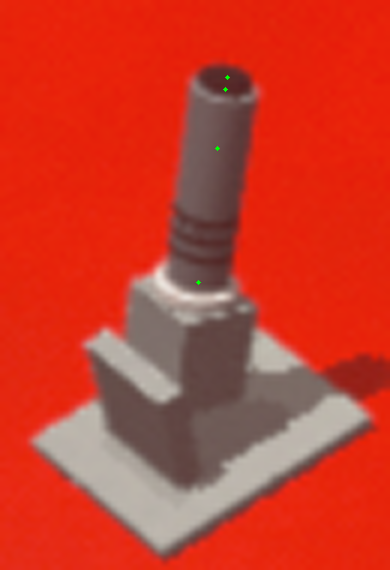

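View pics/t2.png

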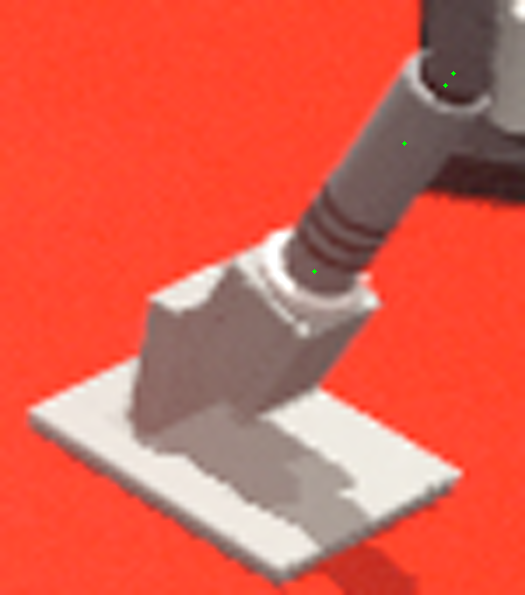

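View pics/t3.png

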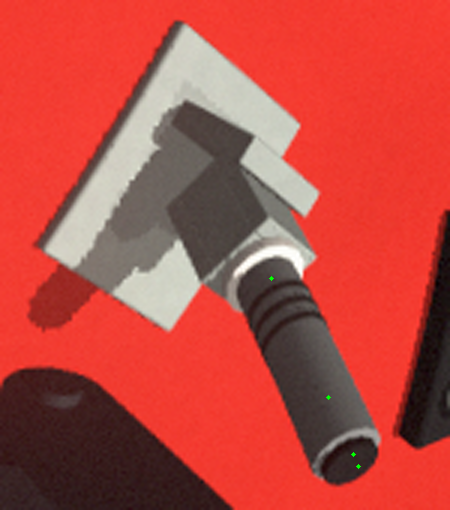

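```bash
cat >> h.py <<'E'
PSI=np.radians(-20);AX=np.array([-np.sin(np.radians(20))*np.cos(PSI),-np.sin(np.radians(20))*np.sin(PSI),np.cos(np.radians(20))])
O0=np.array([.4643,-.2691,.075]);G=O0+.065*AX
yT=np.array([np.cos(PSI-np.pi/2),np.sin(PSI-np.pi/2),0]);RT=np.column_stack([-AX,yT,np.cross(-AX,yT)])
E
python3 - <<'E'
from h import *
p,M=pose()
p,M=rows(p,M,G+.105*AX,RT)
E
```

```text
7 rows end [ 0.4096 -0.2492  0.2348]
0.12,3.73,1.94,0.073,0.049,0.013,0.07,3.86,1.68,0.073,0.048,0.013,0.06,3.97,1.39,0.074,0.049,0.012,0.04,4.06,1.09,0.073,0.049,0.013,0.05,4.13,0.8,0.073,0.049,0.013,0.07,4.18,0.49,0.073,0.048,0.013,0.11,4.2,0.2,0.074,0.049,0.012
```

Call:
{"method": "step_arm", "body": {"motion": [0.12,3.73,1.94,0.073,0.049,0.013,0.07,3.86,1.68,0.073,0.048,0.013,0.06,3.97,1.39,0.074,0.049,0.012,0.04,4.06,1.09,0.073,0.049,0.013,0.05,4.13,0.8,0.073,0.049,0.013,0.07,4.18,0.49,0.073,0.048,0.013,0.11,4.2,0.2,0.074,0.049,0.012,0,0,0,0,0,0,0,0,0,0,0,0], "jaw": -0.7}}

```text
time: 9.1
position: [0.4088, -0.2497, 0.2338]
tool_rot: [-2.381, 0.422, 1.67]
force: [-0.1, 0.5, -0.5]
opening: 0.0724
```

Run:
```python
from h import *
p,M=pose();print(p,G+.105*AX,(M.T@RT).round(3).tolist(),get_obs()['q'])
im=capture('wrist');cv2.imwrite('pics/w7.png',im)
for s in (0.006,.065,.09,.095): print(s,wpj(O0+s*AX,p,M).round(1))
rows(p,M,G+.055*AX,RT,n=2)
```

```text
[ 0.40876636 -0.24965819  0.23383394] [ 0.40966305 -0.24921378  0.23474775] [[1.0, -0.0, 0.002], [0.0, 1.0, 0.003], [-0.002, -0.003, 1.0]] [-0.70064815  0.11263988  2.24400839  0.26154565  0.47183649  1.0078567 ]
0.006 [313.8 217.9]
0.065 [313.6 237.5]
0.09 [313.5 248.9]
0.095 [313.4 251.4]
2 rows end [ 0.4257 -0.2551  0.1877]
2.47,-0.04,-0.05,-0.002,0.001,0,2.47,-0.03,-0.05,-0.001,0.001,0
```

View pics/w7.png

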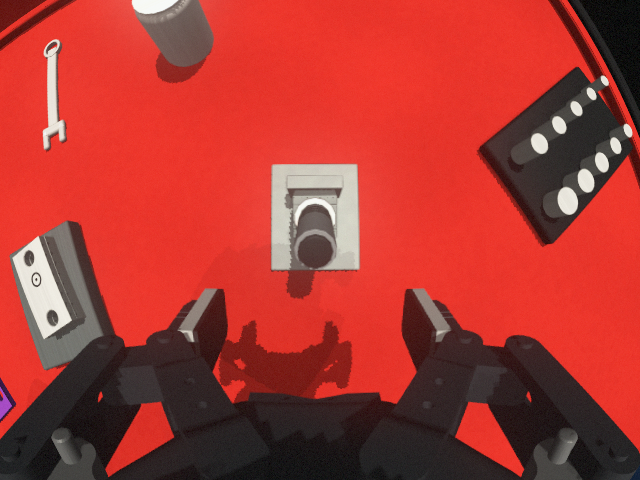

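The cap appears at (315,250) against a predicted (313.4,251.4), which is good. I'll descend along the axis.

Run:
```python
from h import *
p,M=pose()
d=RT@np.array([0,.0007,-.0005])
p,M=rows(p,M,G+.055*AX+d,RT,n=2)
p,M=rows(p,M,G-.008*AX+d,RT,n=3)
```

```text
2 rows end [ 0.4259 -0.2559  0.188 ]
2.47,0.05,-0.05,-0.001,0.001,0.001,2.47,0.05,-0.06,0,0.001,0
3 rows end [ 0.4462 -0.2632  0.1288]
2.1,0,0,0,0,0,2.1,0,0,0,0,0,2.1,0,0,0,0,0
```

Call:
{"method": "step_arm", "body": {"motion": [2.47,0.05,-0.05,-0.001,0.001,0,2.47,0.05,-0.06,0,0.001,0,1,0,0,0,0,0,0,0,0,0,0,0]}}

```text
time: 9.55
position: [0.4301, -0.2558, 0.1781]
tool_rot: [-2.386, 0.415, 1.672]
force: [-0.5, -0.0, 0.6]
opening: 0.0726
```

Run:
```python
from h import *
p,M=pose();d=RT@np.array([0,.0007,-.0005])
print(((p-(G+d))@RT).round(4),(M.T@RT).round(3).tolist(),get_obs()['force'])
im=capture('wrist');cv2.imwrite('pics/w8.png',im)
cv2.imwrite('pics/s8.png',cv2.resize(capture('side')[110:240,390:510],None,fx=4,fy=4,interpolation=cv2.INTER_CUBIC))
rows(p,M,G-.008*AX+d,RT,n=3)
```

```text
[-0.0444 -0.0015 -0.0003] [[1.0, -0.003, 0.001], [0.003, 1.0, -0.003], [-0.001, 0.003, 1.0]] [-0.51596491 -0.00063971  0.59330837]
3 rows end [ 0.4461 -0.2632  0.1287]
1.75,0.06,0.01,0.001,0,0.001,1.75,0.05,0.01,0.001,0.001,0.001,1.74,0.05,0.01,0.001,0,0.001
```

View pics/w8.png

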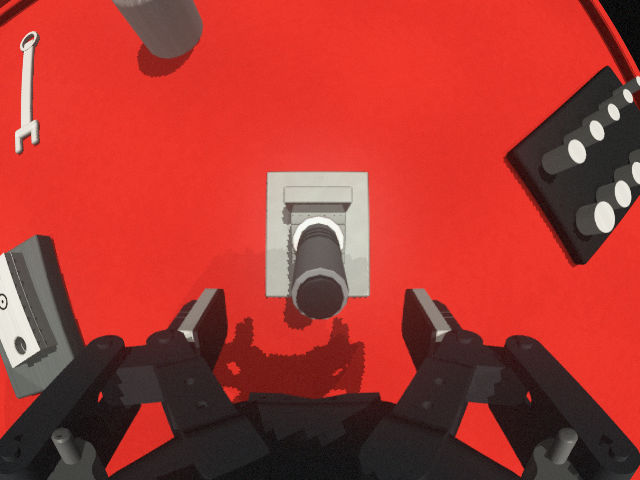

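View pics/s8.png

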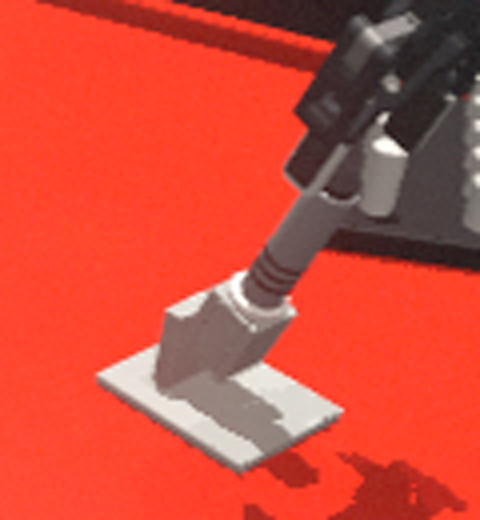

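Run:
```python
from h import *
p,M=pose()
for x in (.0144,.0194): print(wpj(p+M@[x,0.002,0],p,M),wpj(p+M@[x,0.002,-.003],p,M))
cv2.imwrite('pics/w8c.png',cv2.resize(cv2.imread('pics/w8.png')[200:340,240:400],None,fx=5,fy=5,interpolation=cv2.INTER_CUBIC)[:600])
```

```text
[319.22008579 295.90811016] [319.25487628 289.62174587]
[319.08986276 291.26899175] [319.1221503  285.12219277]
```

View pics/w8c.png

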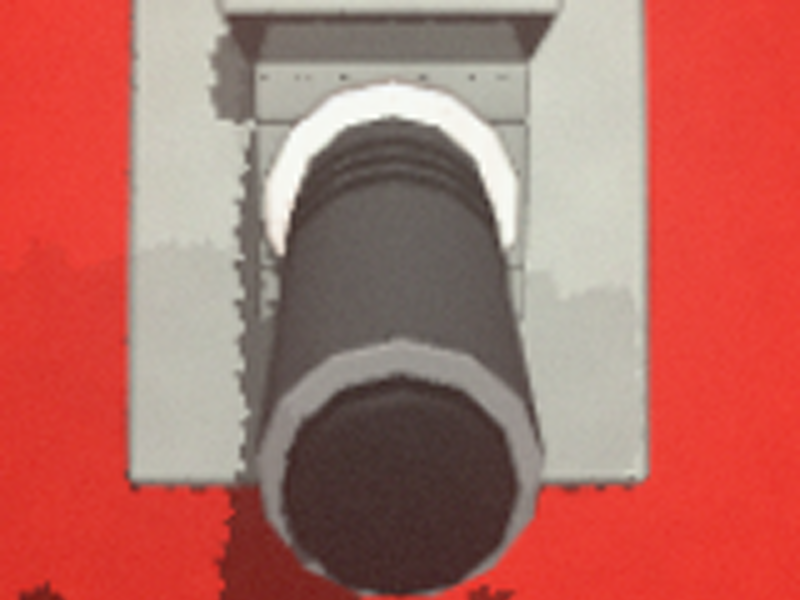

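Call:
{"method": "step_arm", "body": {"motion": [1.75,0.1,0.03,0,0,0,1.75,0.08,0.02,0,0,0,1.75,0.03,0,0,0,0,0,0,0,0,0,0,0,0,0,0,0,0]}}

```text
time: 10.15
position: [0.4459, -0.2651, 0.1308]
tool_rot: [-2.388, 0.419, 1.667]
force: [0.5, -0.4, 1.2]
opening: 0.0726
```

Run:
```python
from h import *
p,M=pose()
print(((p-G)@RT).round(4),(M.T@RT).round(3).tolist(),get_obs()['force'])
im=capture('wrist');cv2.imwrite('pics/w9.png',im)
```

```text
[ 0.0062  0.0026 -0.0015] [[1.0, -0.001, -0.003], [0.001, 1.0, -0.001], [0.003, 0.001, 1.0]] [ 0.46022957 -0.44782656  1.15912257]
```

View pics/w9.png

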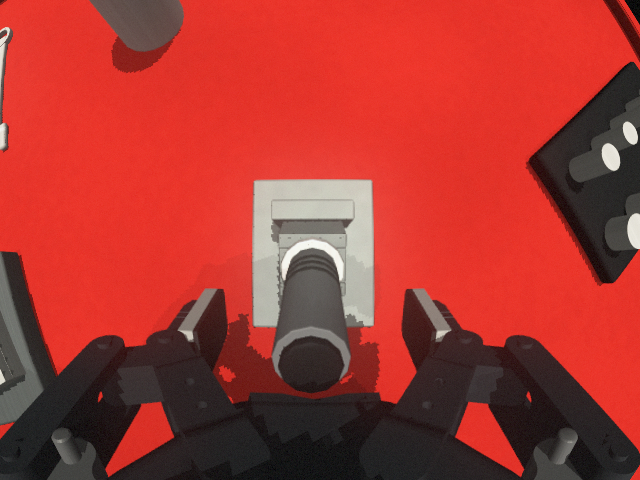

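Run:
```python
from h import *
p,M=pose()
for z in (-.002,0,.002): print(wpj(p+M@[-.0362,0,z],p,M), wpj(p+M@[.0528,0,z],p,M))
```

```text
[314.64878449 357.32345363] [314.61078744 262.28820576]
[314.64438059 362.52406091] [314.60903229 265.82806248]
[314.63998892 367.62504559] [314.60726311 269.34354148]
```

Call:
{"method": "step_arm", "body": {"motion": [0.1,-0.08,0,0,0,0,0,0,0,0,0,0]}}

```text
time: 10.4
position: [0.4466, -0.2648, 0.1299]
tool_rot: [-2.389, 0.42, 1.667]
force: [-0.4, 1.0, -0.1]
opening: 0.0723
```

Call:
{"method": "step_arm", "body": {"motion": [0,0,0,0,0,0,0,0,0,0,0,0,0,0,0,0,0,0,0,0,0,0,0,0,0,0,0,0,0,0,0,0,0,0,0,0,0,0,0,0,0,0], "jaw": 1, "squeeze": 40}}

```text
time: 11.1
position: [0.4464, -0.2646, 0.1292]
tool_rot: [-2.388, 0.419, 1.668]
force: [-1.4, 2.3, 5.5]
opening: 0.0254
```

Run:
```python
from h import *
o=get_obs();p,M=pose()
print(((p-G)@RT).round(4),(M.T@RT).round(3).tolist(),o['force'],o['torque'],o['opening'])
im=capture('wrist');cv2.imwrite('pics/w10.png',im)
```

```text
[ 0.0078  0.0019 -0.0013] [[1.0, -0.001, -0.002], [0.001, 1.0, -0.001], [0.002, 0.001, 1.0]] [-1.42468608  2.31153169  5.53637963] [0.36175298 0.02729048 0.14829419] 0.025370172356211213
```

View pics/w10.png

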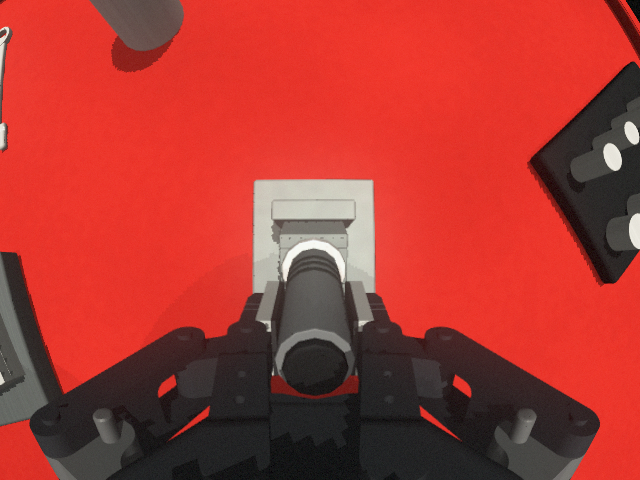

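The tester is gripped, with opening 25.4 mm. I'll draw it out along the axis.

Call:
{"method": "step_arm", "body": {"motion": [-0.5,0,0,0,0,0,-1,0,0,0,0,0,-1.2,0,0,0,0,0,-1.3,0,0,0,0,0,-1.5,0,0,0,0,0,-1.5,0,0,0,0,0,-1,0,0,0,0,0,0,0,0,0,0,0], "squeeze": 60}}

```text
time: 11.95
position: [0.4205, -0.2556, 0.2052]
tool_rot: [-2.389, 0.42, 1.666]
force: [-0.2, -0.6, -2.0]
opening: 0.0249
```

Run:
```python
from h import *
o=get_obs();p,M=pose()
print(p,((p-G)@RT).round(4),o['force'],o['opening'],o['q'])
cv2.imwrite('pics/w11.png',capture('wrist'))
cv2.imwrite('pics/s11.png',cv2.resize(capture('side')[90:240,390:540],None,fx=4,fy=4,interpolation=cv2.INTER_CUBIC))
```

```text
[ 0.42052903 -0.25557782  0.20518214] [-0.073   0.0023 -0.0015] [-0.22453058 -0.63520417 -1.95053503] 0.02492720495453478 [-0.69394593  0.18143202  2.25971843  0.3172426   0.38435173  0.94939   ]
```

View pics/w11.png

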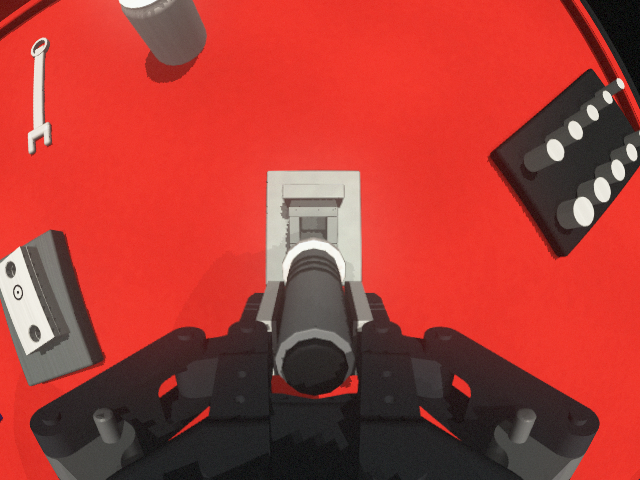

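View pics/s11.png

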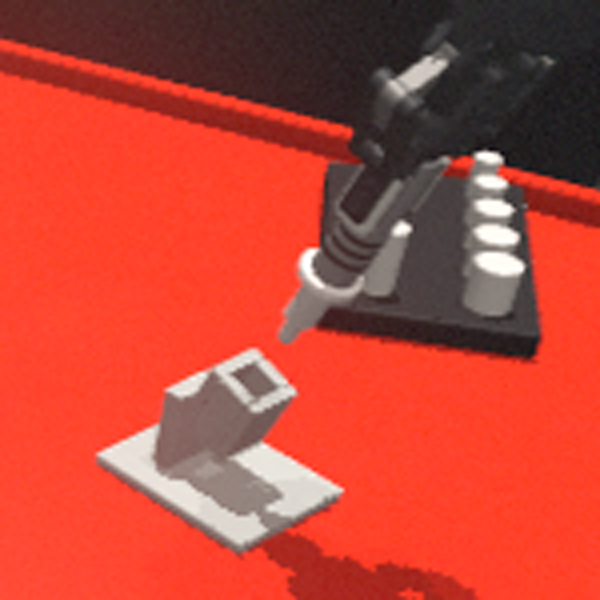

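Run:
```python
from h import *
p,M=pose()
p,M=rows(p,M,p+[.01,.0,.03],M,n=1)
p,M=rows(p,M,[.5100,.0323,.215],down(np.radians(-90)))
```

```text
1 rows end [ 0.4305 -0.2555  0.234 ]
-2.49,-0.34,-1.92,0,0,0
7 rows end [0.51   0.0323 0.215 ]
0.14,-4.25,0.41,-0.049,-0.05,-0.009,0.2,-4.27,0.19,-0.049,-0.049,-0.008,0.23,-4.26,-0.02,-0.05,-0.05,-0.009,0.26,-4.26,-0.26,-0.049,-0.05,-0.009,0.29,-4.24,-0.47,-0.049,-0.05,-0.008,0.28,-4.2,-0.7,-0.049,-0.049,-0.009,0.29,-4.17,-0.91,-0.05,-0.05,-0.009
```

Call:
{"method": "step_arm", "body": {"motion": [-1.5,-0.2,-1.1,0,0,0,-1,-0.14,-0.82,0,0,0,0.07,-2.12,0.2,-0.024,-0.025,-0.004,0.07,-2.12,0.2,-0.025,-0.025,-0.004,0.2,-4.27,0.19,-0.049,-0.049,-0.008,0.23,-4.26,-0.02,-0.05,-0.05,-0.009,0.26,-4.26,-0.26,-0.049,-0.05,-0.009,0.29,-4.24,-0.47,-0.049,-0.05,-0.008,0.28,-4.2,-0.7,-0.049,-0.049,-0.009,0.15,-2.08,-0.45,-0.025,-0.025,-0.005,0.15,-2.08,-0.45,-0.025,-0.025,-0.005,0,0,0,0,0,0]}}

```text
time: 13.25
position: [0.5097, 0.0347, 0.2135]
tool_rot: [2.218, 0.005, -2.223]
force: [0.5, -0.7, -2.0]
opening: 0.025
```

Call:
{"method": "step_arm", "body": {"motion": [0,0,0,0,0,0,0,0,0,0,0,0]}}

```text
time: 13.45
position: [0.5084, 0.0319, 0.2143]
tool_rot: [-2.22, 0.0, 2.222]
force: [-0.3, 1.3, -2.6]
opening: 0.0247
```

Run:
```python
from h import *
o=get_obs();p,M=pose()
print(p,M.round(3).tolist(),o['force'],o['opening'],o['q'])
cv2.imwrite('pics/w12.png',capture('wrist'))
d=capture('side');s=capture('scene');cv2.imwrite('pics/d12r.png',d);cv2.imwrite('pics/sc12r.png',s)
cv2.imwrite('pics/d12.png',cv2.resize(d[150:320,310:460],None,fx=3.5,fy=3.5,interpolation=cv2.INTER_CUBIC))
cv2.imwrite('pics/sc12.png',cv2.resize(s[130:270,260:400],None,fx=4,fy=4,interpolation=cv2.INTER_CUBIC))
for x in (-.038,.05,.105): print(x,wpj(p+M@[x,0,0],p,M).round(1),pj('side',p+M@[x,0,0]).round(1),pj('scene',p+M@[x,0,0]).round(1))
```

```text
[0.50836076 0.03192085 0.21432379] [[-0.001, -0.001, -1.0], [0.0, -1.0, 0.001], [-1.0, -0.0, 0.001]] [-0.25259859  1.28554115 -2.58181749] 0.024731355803650476 [2.91639671e-03 3.19483052e-01 1.94447954e+00 4.97371377e-04
 8.78820479e-01 1.57389754e+00]
-0.038 [315.4 365. ] [380.6 166.4] [324.9 153.1]
0.05 [315. 267.] [375.6 212. ] [324.3 186.5]
0.105 [314.9 238.5] [372.8 237.2] [324.  205.1]
```

View pics/w12.png

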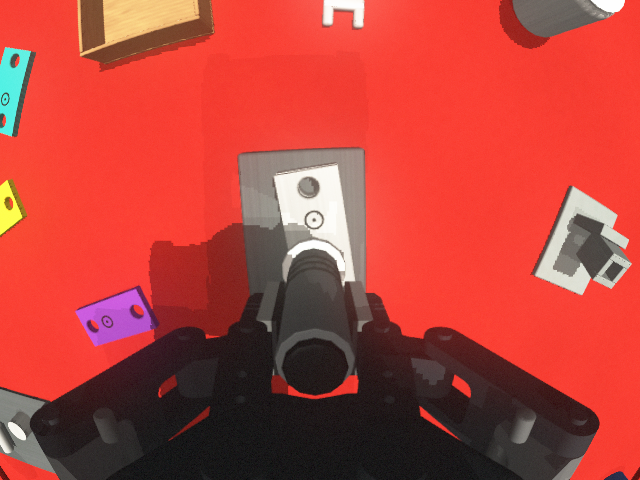

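View pics/d12.png

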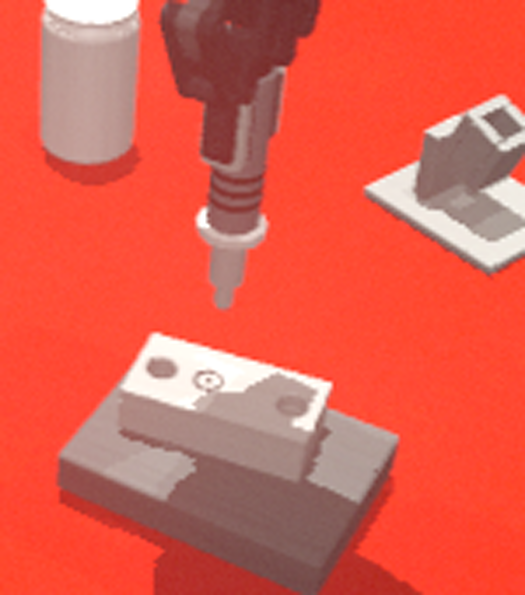

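View pics/sc12.png

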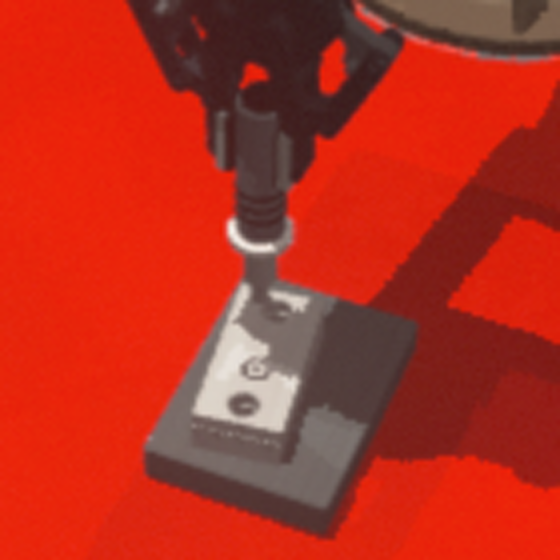

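Run:
```python
from h import *
p,M=pose()
d=cv2.imread('pics/d12r.png');s=cv2.imread('pics/sc12r.png')
cv2.imwrite('pics/d12b.png',cv2.resize(d[205:275,335:410],None,fx=8,fy=8,interpolation=cv2.INTER_CUBIC))
cv2.imwrite('pics/sc12b.png',cv2.resize(s[180:240,295:355],None,fx=9,fy=9,interpolation=cv2.INTER_CUBIC))
```

```text
(no output)
```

View pics/d12b.png

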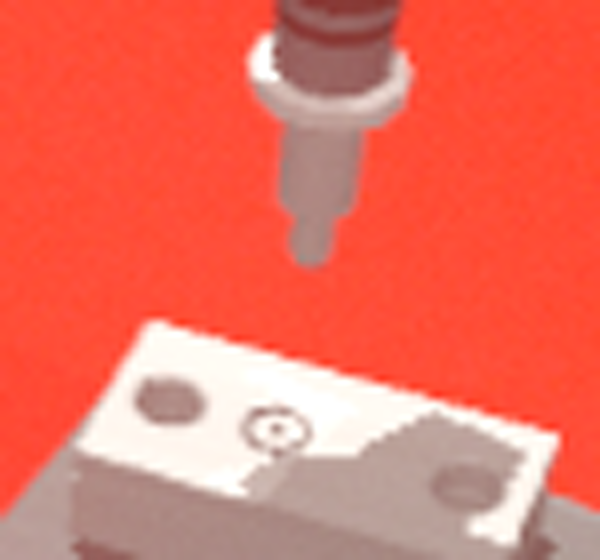

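View pics/sc12b.png

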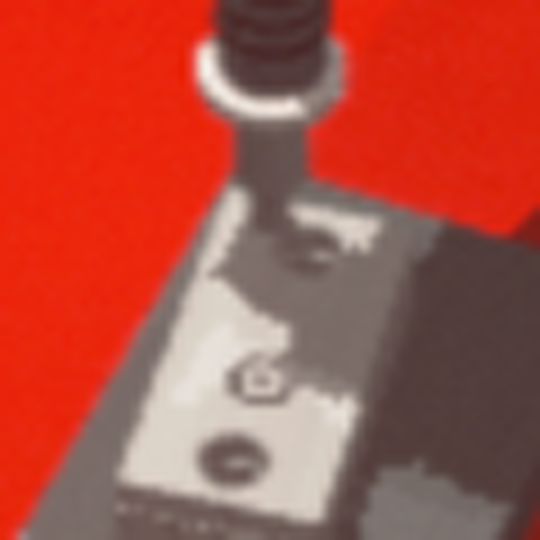

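Run:
```python
from h import *
p,M=pose()
ts=un([(268,226)],9,295,180)[0];td=un([(309,262)],8,335,205)[0]
ms=un([(259,379)],9,295,180)[0];md=un([(277,428)],8,335,205)[0]
cs=un([(271,82)],9,295,180)[0];cd=un([(331,73)],8,335,205)[0]
t=tri(ts,td);m=tri(ms,md);c=tri(cs,cd);print('tip',t,'mark',m,'collar top',c,'tcp',p)
print('tip-mark at tip plane', t-m, bp('side',md,.058),bp('scene',ms,.058))
print(bp('side',td,p[2]-.105),bp('scene',ts,p[2]-.105))
```

```text
tip [0.50731209 0.03222771 0.10978381] mark [0.51072449 0.03206314 0.05878331] collar top [0.50818198 0.03201626 0.159678  ] tcp [0.50855629 0.03174113 0.21488223]
tip-mark at tip plane [-0.00341239  0.00016457  0.05100051] [0.51109098 0.03127367 0.058     ] [0.51008182 0.03176908 0.058     ]
[0.50726557 0.03239673 0.10988223] [0.50735981 0.03222695 0.10988223]
```

Tip and mark triangulate consistently, with the tip 3.4 mm short in x. I'll correct that and descend.

Call:
{"method": "step_arm", "body": {"motion": [1,0,-0.16,0,0,0,1.5,0,-0.16,0,0,0,1,0,0,0,0,0,0.5,0,0,0,0,0,0,0,0,0,0,0,0,0,0,0,0,0]}}

```text
time: 14.2
position: [0.5121, 0.0323, 0.175]
tool_rot: [-2.221, -0.0, 2.222]
force: [0.7, -0.6, -2.2]
opening: 0.0246
```

Run:
```python
from h import *
o=get_obs();print(o['position'],o['force'],o['torque'],R(o).round(3).tolist())
d=capture('side');s=capture('scene')
cv2.imwrite('pics/d13b.png',cv2.resize(d[205:275,335:410],None,fx=8,fy=8,interpolation=cv2.INTER_CUBIC))
cv2.imwrite('pics/sc13b.png',cv2.resize(s[180:240,295:355],None,fx=9,fy=9,interpolation=cv2.INTER_CUBIC))
```

```text
[0.51210138 0.03234647 0.17502009] [ 0.74005675 -0.58061151 -2.15534096] [-0.03348554  0.03455215  0.00497163] [[-0.0, -0.0, -1.0], [0.0, -1.0, 0.0], [-1.0, -0.0, 0.0]]
```

View pics/d13b.png

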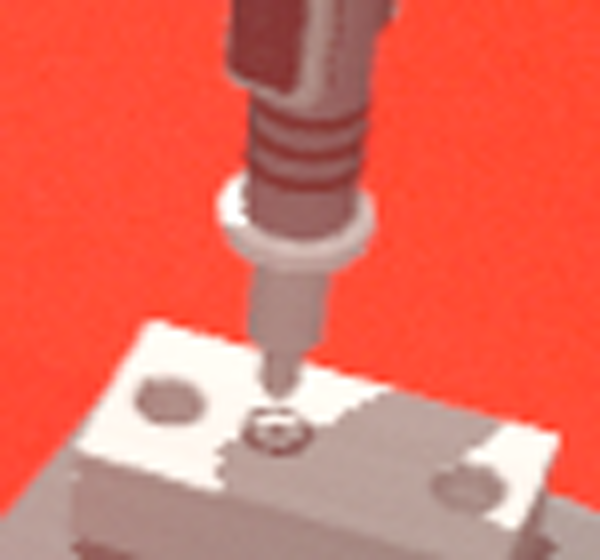

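View pics/sc13b.png

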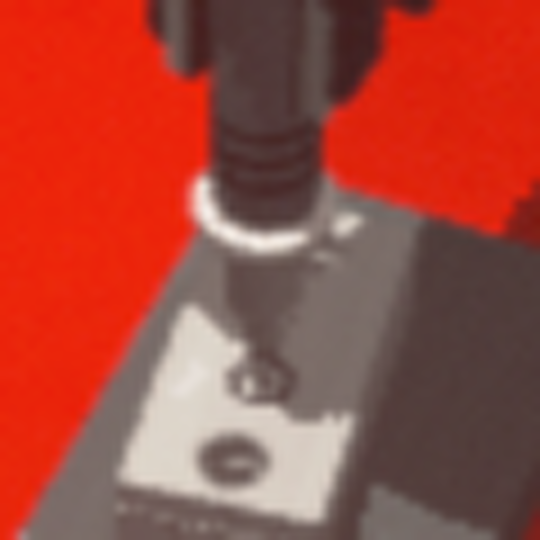

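Run:
```python
from h import *
ts=un([(260,347)],9,295,180)[0];td=un([(279,391)],8,335,205)[0]
print(tri(ts,td),bp('side',td,.07),bp('scene',ts,.07))
```

```text
[0.51089698 0.03240339 0.07049934] [0.51116389 0.03223013 0.07      ] [0.51026193 0.03197466 0.07      ]
```

The tip is over the mark to within 0.5 mm, about 12 mm above it.

Call:
{"method": "step_arm", "body": {"motion": [0.4,0,0,0,0,0,0.3,0,0,0,0,0,0.3,0,0,0,0,0,0.2,0,0,0,0,0,0.2,0,0,0,0,0,0,0,0,0,0,0,0,0,0,0,0,0]}}

```text
time: 15.0
position: [0.512, 0.0324, 0.1609]
tool_rot: [-2.221, -0.0, 2.222]
force: [-0.9, 0.7, -0.1]
opening: 0.0245
```

Run:
```python
from h import *
o=get_obs();print(o['position'],o['force'],o['torque'])
```

```text
[0.51201494 0.03239985 0.1609221 ] [-0.92653038  0.69616148 -0.08376164] [ 0.00686604  0.10159297 -0.00514157]
```

Call:
{"method": "step_arm", "body": {"motion": [0.2,0,0,0,0,0,0.2,0,0,0,0,0,0,0,0,0,0,0,0,0,0,0,0,0,0,0,0,0,0,0,0,0,0,0,0,0]}}

```text
time: 15.6
position: [0.5121, 0.0324, 0.157]
tool_rot: [-2.221, -0.0, 2.222]
force: [-1.6, -0.5, 0.7]
opening: 0.0247
```

Run:
```python
from h import *
for i in range(3):
    o=get_obs();print(o['time'],o['position'],o['force'],o['torque'],R(o).round(3).tolist())
    if i==0:d=capture('side')
    if i==1:s=capture('scene')
cv2.imwrite('pics/d14b.png',cv2.resize(d[200:290,325:420],None,fx=7,fy=7,interpolation=cv2.INTER_CUBIC)[:600])
cv2.imwrite('pics/sc14b.png',cv2.resize(s[180:250,295:365],None,fx=8,fy=8,interpolation=cv2.INTER_CUBIC))
```

```text
15.6 [0.51205134 0.03239615 0.15696862] [-1.58168852 -0.52492027  0.6650767 ] [0.06041676 0.17723751 0.02736864] [[-0.0, 0.0, -1.0], [0.0, -1.0, -0.0], [-1.0, -0.0, 0.0]]
15.65 [0.51201873 0.03240295 0.15694803] [-0.88017719  0.23418333 -0.3435295 ] [ 0.08168799  0.13317798 -0.00361436] [[-0.0, 0.0, -1.0], [0.0, -1.0, -0.0], [-1.0, -0.0, 0.0]]
15.7 [0.51204557 0.03239539 0.15694768] [-0.38564272  0.48181308  1.28582883] [ 0.08194483  0.12658301 -0.01093433] [[-0.0, -0.0, -1.0], [0.0, -1.0, 0.0], [-1.0, -0.0, 0.0]]
```

View pics/d14b.png

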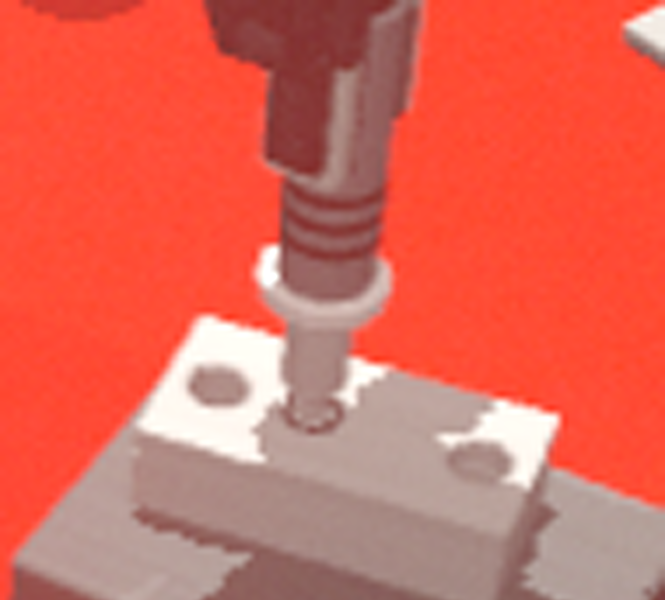

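View pics/sc14b.png

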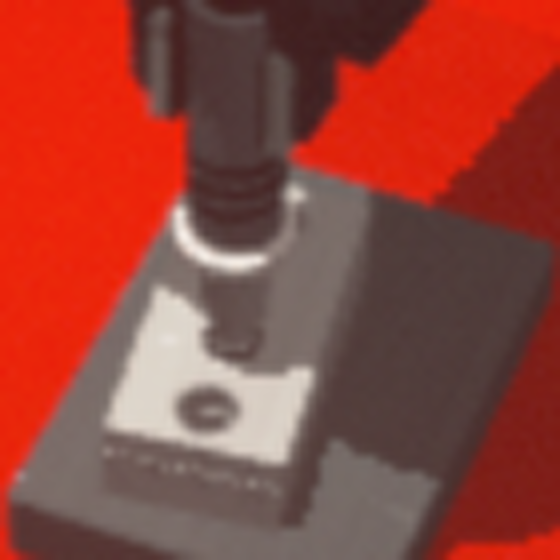

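Run:
```python
from h import *
F=[];P=[]
for i in range(16):
    capture('wrist');o=get_obs();F.append(o['force']);P.append(o['position'])
F=np.array(F);print(F.mean(0),F.std(0)/4,np.ptp(P,axis=0))
```

```text
[-0.44265937  0.26675385  1.11779442] [0.11478653 0.15764258 0.11534477] [7.59636037e-05 4.46680309e-05 6.91173592e-05]
```

Net push is about 1.12 + 1.96 ≈ 3.1 N, so the foot is about half way in, and the arm is still. I'll hand in.

```bash
python3 -c "
from workcell import *
print(hand_in())"
```

```text
the job is handed in; nothing more can be done
None
```

I laid the thin plate marked face up on the thick plate and released it. I then drew the tester out of its holder and handed in while holding it upright on the ring, pressing gently. `hand_in()` gives no verdict, so the results below are my own last checks.

- **Thin plate:** the side, scene and wrist views all showed it flush on the backing after release. It seated under a brief 24 N press before I let go. In the last pictures it was still in place, with the fingers well clear of it.
- **Tester position:** just before contact, the tip triangulated to within about 0.5 mm of the ring's centre; single views differed by about 1 mm. After contact the pictures show the foot inside the ring. The tool was vertical to within 0.1 degree.
- **Push:** averaged over 16 readings, the push was about 3.1 N after allowing for the tester's weight. That agrees with about 6 mm of foot travel worked out from the tool height. I did not measure the foot travel directly.
- **Steadiness:** the tool moved less than 0.1 mm while held, and the job took about 16.5 s of the 58 s.
- **Wrench, can and box:** the arm did not go near them. I did not re-measure their positions at the end.

No check failed or disagreed beyond the 2 mm calibration error.

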